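# Fit the test gauge to the quick coupler and open the air valve

## Robot

A 7-joint arm with a two-finger parallel gripper is mounted at the origin on a cart in front of the work surface, level with it; the furniture and walls round the work are solid. World frame = base frame: x ahead of the robot, y to its left, z up, the work surface at z = 0. Lengths are in m, angles in rad, forces in N, time in s.
With the tool pointing down it reaches from about 0.4 to 0.85 m from the base axis. Payload 10.4 kg.
Tool frame: the origin (TCP) lies at the very end of the fingers, on their centre line; the grasp point (between the pads) lies 19 mm behind it; z points along the fingers, x is the direction in which the jaws open and shut, and the axes are right-handed (so a half turn about z gives the same grasp; the last joint's range is limited). The gripper opens to 87 mm and grips with 3 to 60 N. Pads are 19 mm wide; open, the fingers measure 117 mm over their backs; the gripper's body (75 mm by 190 mm) begins 51 mm behind the grasp point.
Start: joints at [-1.318, 0.332, -0.065, 1.46, 0.022, 1.35, -0.088], TCP at [0.17, 0.601, 0.223] pointing down, gripper open.
Joint ranges: [-2.6, 2.6], [-0.5, 2.12], [-1.47, 1.34], [0.16, 2.42], [-1.27, 4.41], [0.06, 2.06], [-2.6, 2.6]. Speed limits (rad/s): [2.22, 2.22, 2.79, 2.79, 3.14, 3.14, 3.14].

## Interface

Orientations are given as a unit quaternion [x, y, z, w].
In Python, from bench import r gives the robot as it stands. The module is installed in compiled form; this text tells all that it offers.
- The arm moves only by the tool carry_out, never from a script. Its argument "commands" is a list that holds one entry, the list of rows, each a list of 7 numbers: the closure in counts, from 0 (fully open) to 255 (shut), then the shift along the tool's x, y, z in units of 25 mm (1.0 is 25 mm), then the turn, a rotation vector about the tool's x, y, z in units of 5 degrees (1.0 is 5 degrees). A call has 1 to 12 rows; each row is the pose to reach, as a shift and turn from the pose measured when the call began, along the tool's axes at that moment; what a row does not reach only later rows make up. A row lasts 1/8 s, in which the tool goes at most 62.5 mm and 10.7 degrees, less where a joint would pass 70% of its speed; a pose out of reach is approached as far as the arm can. A call with a gripper value outside its range is refused whole. The fingers move at their own pace and stop on an object; "grip_force" is the grip in N (left out, the last holds). Time passes only in rows, so rows that repeat a pose let the fingers close. It gives the time, the measured TCP pose, the force and the opening at its end, in the units of the state.
- r.read_state(): the state, without advancing time (a new reading comes with each control period).
- r.camera(name): name is "scene" or "top"; returns the picture (400x640x3 uint8, blue, green, red); there is no depth.
- r.camera_info(name): a dict with "fx", "fy", "cx", "cy" (pixels), "origin" and "rotation" of the camera in the world. Camera axes: x right, y down, z forward; pixel columns grow to the right and rows downward; lengths in m; the calibration is good to about 2 mm. A picture is of the moment at which its call begins. camera_info takes no time and is no camera call.
- r.close_job(): hands the job in, once; it reports no verdict.
The state is a dict: "time": time; "joint_positions": joint angles; "joint_vel": joint speeds; "joint_torque": joint torques, N m; "ee_pos": TCP position; "eef_rot": TCP orientation; "ft_force": force on the tool from outside, world axes, zero at the start; "torque": the same for the moment, N m; "width": finger opening in m.
Only numpy, scipy, OpenCV 4.12 (cv2) and the standard library are available. Lean on these libraries where they do the work, as an engineer would, in place of code of your own. Each camera call takes 0.05 s, during which the arm holds its last target.

## Task

Fit the round test gauge to the leaning quick coupler of the air manifold: draw the coupler's steel sleeve back from its mouth until it stays back by itself when let go, then take the gauge from its wooden stand and push its plug fully home, so that the sleeve springs forward and locks it. Only once the gauge is locked in, let go of it and swing the blue valve lever anticlockwise (seen from above) as far as it goes, a quarter turn, so that it lies along the pipe and the air is open; leave the copper-coloured silencer in its stand and the other things on the bench where they are.

Things in the scene. Friction and masses are not known exactly. Their poses are not given: they have to be found in the camera images.
- manifold: Air manifold fixed to the bench: grey base plate 90 x 220 x 10 mm with coupler (right), pipe and valve (left); origin under the plate, x to its back, y to its left. It may be turned a little about the vertical. The coupler leans 30 degrees from vertical toward the manifold's right (its -y side, away from the valve); nothing stands within 60 mm of the coupler's axis above the sleeve.
- coupler_mouth (a point): Centre of the coupler's open mouth, the end of a brass tube of 23 mm bore, 30 mm outside. Its z axis is the coupler's axis, out of the mouth; its x axis is level, to the manifold's back. With the sleeve forward, jaws block a plug 17 mm inside; with it back, a dark sprung collar shows 14 mm inside, which the plug pushes down (about 5 N in all).
- sleeve_shoulder (a point): Point on the coupler's axis in the plane of the sleeve's shoulder; moves with the sleeve, axes as coupler_mouth; 32 mm behind the mouth when forward. The knurled steel sleeve is 40 mm across from this plane to 28 mm above it; below this plane is a shoulder 52 mm wide and 6 mm thick on which fingertips that straddle the sleeve can push.
- sleeve (a joint): Slide of the sleeve, m: 0 = sprung fully forward (toward the mouth), 0.010 = drawn fully back (away from the mouth, down) at its stop. Spring 3.5 N at 0 to 7 N at 0.010. Drawn back past 0.009 and let go, it is caught and stays near 0.008; a plug pushed fully home trips it and it springs forward to about 0 by itself.
- gauge_centre (a point): Centre of the loose test gauge's round dark case, 44 mm across, 26 mm long, white dial on top (0.12 kg); z axis out through the dial. Below the case: 10 mm neck, flange, then a steel plug 32 mm long, 21 mm across, chamfered end, its tip 59 mm below this point. Starts upright, plug in the hole of a fixed wooden block 60 x 60 x 45 mm, this point 72 mm above the bench; lift 35 mm to clear.
- gauge_flange (a point): Centre of the underside of the gauge's brass flange (29 mm across, 4 mm thick), 27 mm below gauge_centre on the gauge's axis; same axes. When the plug is fully home it lies on coupler_mouth (it may stand off up to 2 mm, the play of the lock).
- valve (a joint): Blue valve lever, rad: 0 = shut, pointing to the manifold's front (the robot's side); 1.571 = open at its stop, pointing along the pipe to the coupler. It turns anticlockwise seen from above with light friction (about 2 N at the knob) and stays where it is left. It starts at 0 to 0.25.
- valve_knob (a point): Upper part of the upright round blue knob at the end of the valve lever, on its axis: knob 18 mm across, its top 10 mm above this point, which lies 84 mm above the bench. The lever (14 mm wide, 6 mm thick) runs from the knob's foot to the valve's axis, its top 29 mm below this point.
- valve_axis (a point): Point on the valve lever's vertical turning axis, at the height of valve_knob and 50 mm from it. Behind the manifold stands the room's drill press: its foot, table and head begin about 0.57 m ahead of the robot's base, from 0.25 m right to 0.03 m left of it, and rise well above the gripper; when crossing between the stands and the manifold pass in front of it.
- silencer: Copper-coloured silencer with the same plug, 26 mm in diameter, standing in a second wooden block like the gauge's; origin at the plug's tip, 13 mm above the bench, its top 91 mm above the bench. A bystander: leave it.
- loupe: Black loupe, 35 mm across, 28 mm tall, bystander; origin under its centre.
- chuck_key: Steel chuck key, 47 x 60 x 12 mm, bystander; origin under its centre.
- pickle_tin: Red tin with white lid, 66 mm across, 90 mm tall, bystander; origin under its centre.
- cutters: Cutters with orange handles, 46 x 140 x 11 mm, bystander; origin under its centre.
- calipers: Calipers, 56 x 170 x 12 mm, bystander; origin under its centre.
- bench_block: Square steel bench block, 68 x 68 x 12 mm, bystander; origin under its centre.

How it is judged:
By the outcome, as a careful person would: the job done as asked, in the order asked, and still so for the second after the job is handed in, with the robot touching nothing.
It also fails if it takes over 69 s, if anything falls off the work surface, if the arm or the gripper's body presses on something with over 40 N, if the wrist force passes 120 N, or if a joint passes its speed limit or range.

## Working session

There is one attempt and no reset: what is moved stays moved. The work goes in short steps, Python scripts to look and compute and a tool call to move; the robot and the scene stay as the last step left them, time stands still between calls to the robot, and variables do not carry over. Pictures are saved under pics/ and viewed, and the job is handed in when it is done.

Besides the shell and the picture viewer there is one more tool, called after "Emit:" as a command line: name --argument value ..., lists and objects as JSON in quotes. carry_out: Moves the arm, as the interface text tells. Its arguments: {"type":"object","properties":{"commands":{"type":"array"},"grip_force":{"type":"number"}},"required":["commands"]}

```bash
mkdir -p pics; ls; python3 - <<'E'
from bench import r
import cv2,numpy as np
np.set_printoptions(precision=4,suppress=True)
s=r.read_state(); print({k:np.round(v,4).tolist() for k,v in s.items()})
for n in("scene","top"):
    i=r.camera_info(n); print(n,i)
    cv2.imwrite(f"pics/{n}0.png",r.camera(n))
E
```

```text
pics
{'time': 0.0, 'joint_positions': [-1.3176, 0.3329, -0.0647, 1.461, 0.0216, 1.3499, -0.0885], 'joint_vel': [0.0007, 0.0007, 0.0008, -0.002, -0.0014, 0.0002, -0.0013], 'joint_torque': [-0.0003, -62.3249, 0.0248, -38.9923, -0.0612, 0.0394, 0.0002], 'ee_pos': [0.1701, 0.601, 0.2217], 'eef_rot': [0.7976, 0.6032, -0.0006, 0.0005], 'ft_force': [0.0843, -0.0977, -0.5433], 'torque': [0.0006, -0.0287, 0.0554], 'width': 0.0871}
scene {'fx': 426.3055597399844, 'fy': 426.3055597399844, 'cx': 317.2213860619164, 'cy': 203.0080721079778, 'origin': array([ 0.015 , -0.6788,  0.8563]), 'rotation': array([ 0.8469, -0.3175,  0.1554, -0.3972])}
top {'fx': 489.46350599283, 'fy': 489.46350599283, 'cx': 336.12733007501515, 'cy': 205.73857914472447, 'origin': array([0.3653, 0.036 , 1.3066]), 'rotation': array([ 0.709 , -0.6981,  0.0702, -0.0704])}
```

View pics/scene0.png

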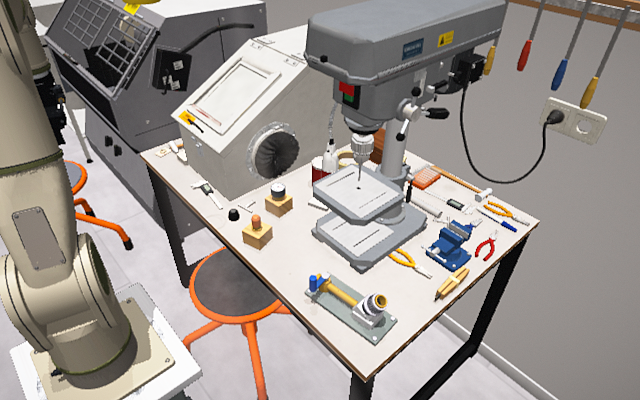

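View pics/top0.png

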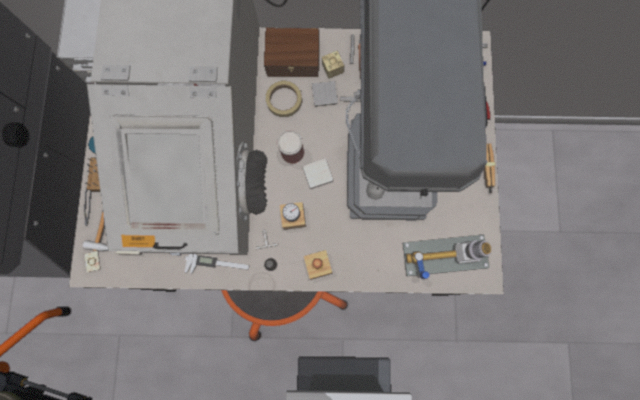

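```bash
cat > h.py <<'E'
import numpy as np,cv2
from scipy.spatial.transform import Rotation as R
np.set_printoptions(precision=4,suppress=True)
from bench import r
I={n:r.camera_info(n) for n in("scene","top")}
def proj(n,p):
    i=I[n]; c=R.from_quat(i["rotation"]).inv().apply(np.asarray(p,float)-i["origin"])
    return np.stack([i["fx"]*c[...,0]/c[...,2]+i["cx"],i["fy"]*c[...,1]/c[...,2]+i["cy"]],-1)
def ray(n,px):
    i=I[n]; d=np.array([(px[0]-i["cx"])/i["fx"],(px[1]-i["cy"])/i["fy"],1.])
    return i["origin"],R.from_quat(i["rotation"]).apply(d)
def onz(n,px,z):
    o,d=ray(n,px); return o+d*(z-o[2])/d[2]
def tri(p1,p2):
    o1,d1=ray("scene",p1);o2,d2=ray("top",p2)
    t=np.linalg.lstsq(np.stack([d1,-d2],1),o2-o1,rcond=None)[0]
    a=o1+t[0]*d1;b=o2+t[1]*d2
    return (a+b)/2,np.linalg.norm(a-b)
E
python3 - <<'E'
from h import *
for p in [(0,0,0),(0.17,0.6,0.22),(0.5,0,0),(0.5,-.3,0)]: print(p,proj("scene",p),proj("top",p))
for n,b,k in [("scene",(290,255,410,355),6),("top",(395,225,500,285),7),("scene",(220,170,320,260),6),("top",(240,190,345,285),7)]:
    im=cv2.imread(f"pics/{n}0.png"); c=im[b[1]:b[3],b[0]:b[2]]
    cv2.imwrite(f"pics/crop_{n}_{b[0]}.png",cv2.resize(c,None,fx=k,fy=k,interpolation=cv2.INTER_CUBIC))
E
```

```text
(0, 0, 0) [101.2896 358.9756] [347.6883 455.7067]
(0.17, 0.6, 0.22) [ 59.7507 136.2765] [ 65.3005 395.251 ]
(0.5, 0, 0) [283.2658 250.4817] [349.6872 253.3148]
(0.5, -0.3, 0) [361.0278 319.5699] [462.0427 255.0547]
```

```bash
ls pics
```

```text
crop_scene_220.png
crop_scene_290.png
crop_top_240.png
crop_top_395.png
scene0.png
top0.png
```

View pics/crop_scene_290.png

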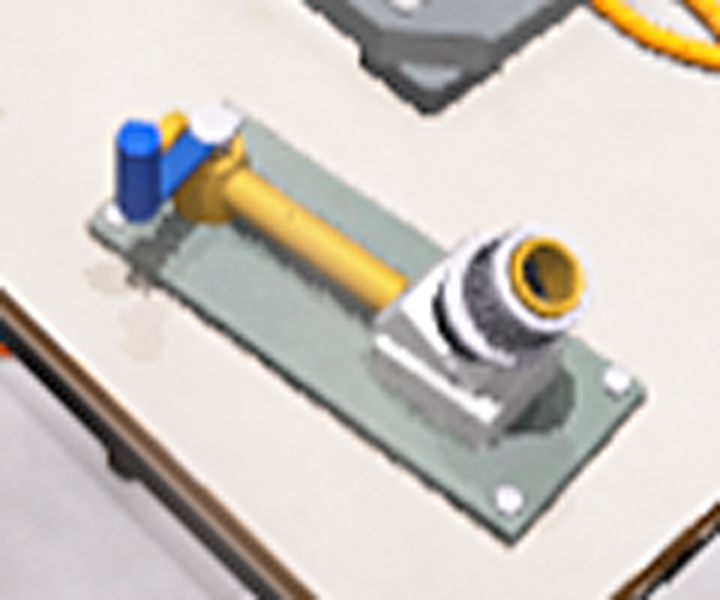

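View pics/crop_top_395.png

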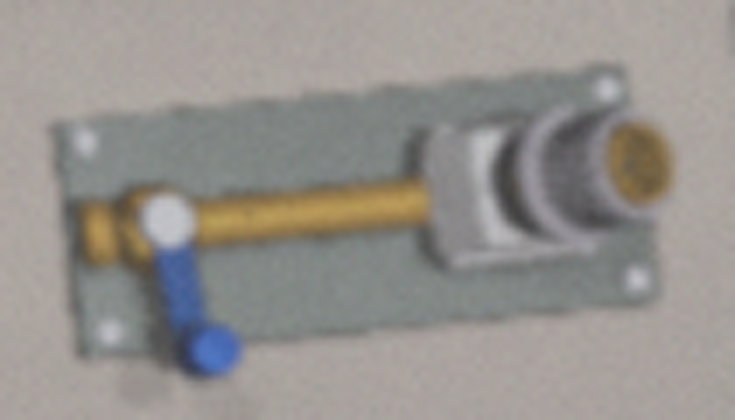

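View pics/crop_scene_220.png

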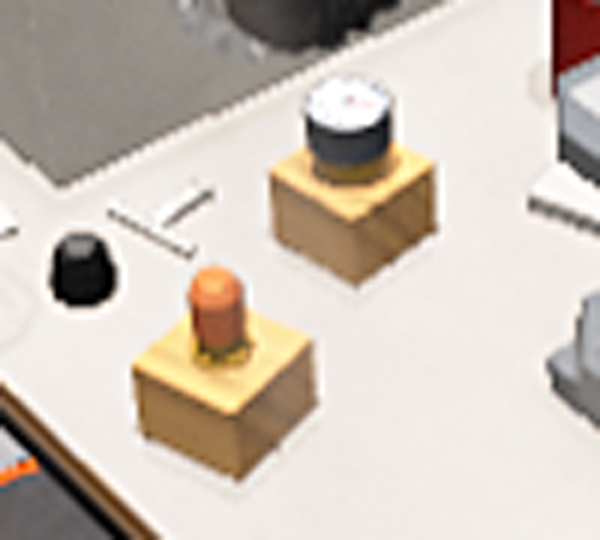

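View pics/crop_top_240.png

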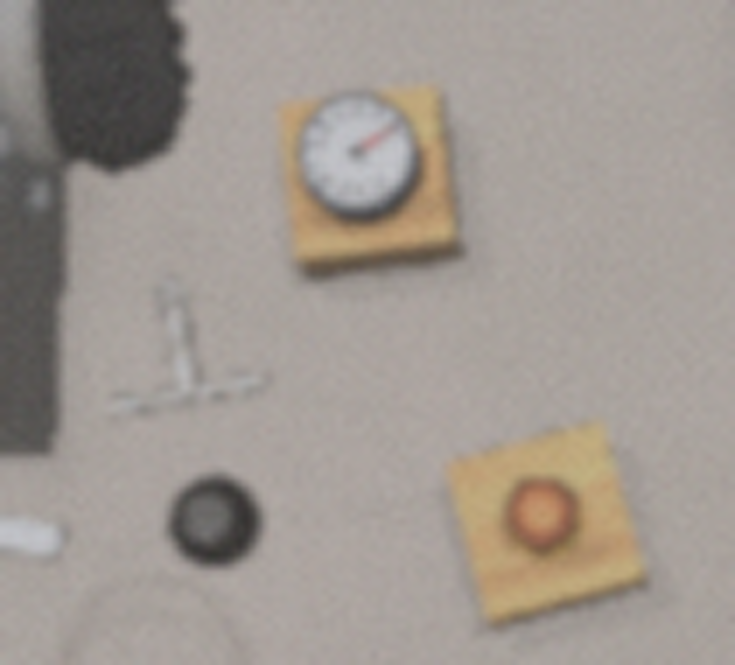

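```bash
python3 - <<'E'
from h import *
def c7(p,b,k): return ((p[0]+.5)/k-.5+b[0],(p[1]+.5)/k-.5+b[1])
T=(395,225);S=(290,255)
cs=[(57,122),(627,68),(658,303),(82,355)]
P=np.array([onz("top",c7(p,T,7),0.010) for p in cs]);print(P)
a=P[0]-P[1];b=P[3]-P[2];print("yaw from long",[np.degrees(np.arctan2(-v[0],v[1])) for v in(a,b)],np.linalg.norm(a),np.linalg.norm(b))
v=[P[0]-P[3],P[1]-P[2]];print("yaw short",[np.degrees(np.arctan2(u[1],u[0])) for u in v],[np.linalg.norm(u) for u in v])
print("centre",P.mean(0))
# scene corners: left(90,230) top(225,103) right(645,395) bottom(510,542)
cs=[(90,222),(228,103),(645,392),(511,538)]
Q=np.array([onz("scene",c7(p,S,6),0.010) for p in cs]);print(Q,Q.mean(0))
print("mouth",tri(c7((546,277),S,6),c7((641,163),T,7)))
print("valveaxis top cap",tri(c7((216,124),S,6),c7((168,220),T,7)))
print("knob top",tri(c7((139,133),S,6),c7((213,349),T,7)),onz("top",c7((213,349),T,7),.094),onz("scene",c7((139,133),S,6),.094))
S2=(220,170);T2=(240,190)
print("dial",tri(c7((349,104),S2,6),c7((358,154),T2,7)),onz("top",c7((358,154),T2,7),.085),onz("scene",c7((349,104),S2,6),.085))
E
```

```text
[[ 0.5313 -0.1406  0.01  ]
 [ 0.5554 -0.3585  0.01  ]
 [ 0.4663 -0.3662  0.01  ]
 [ 0.4435 -0.149   0.01  ]]
yaw from long [np.float64(6.3140841735573945), np.float64(5.9863313814452805)] 0.2191671048709012 0.2183673179728117
yaw short [np.float64(5.444900762784371), np.float64(4.942527209466097)] [np.float64(0.08818816769701833), np.float64(0.08945278308599423)]
centre [ 0.4991 -0.2536  0.01  ]
[[ 0.4473 -0.1547  0.01  ]
 [ 0.5346 -0.1442  0.01  ]
 [ 0.5577 -0.3606  0.01  ]
 [ 0.4706 -0.3699  0.01  ]] [ 0.5025 -0.2573  0.01  ]
mouth (array([ 0.5103, -0.3365,  0.0977]), np.float64(0.003961148820045096))
valveaxis top cap (array([ 0.4928, -0.1764,  0.0548]), np.float64(0.006169140555897385))
knob top (array([ 0.4438, -0.1847,  0.094 ]), np.float64(0.006046035073009466)) [ 0.4413 -0.1831  0.094 ] [ 0.4466 -0.186   0.094 ]
dial (array([0.5977, 0.1517, 0.0848]), np.float64(0.0061048574615880724)) [0.595  0.1531 0.085 ] [0.6005 0.1503 0.085 ]
```

```bash
cat >> h.py <<'E'
def mv(p,xd,zd,show=True):
    """tool target: pos, x dir, z dir -> row numbers"""
    s=r.read_state(); R0=R.from_quat(s["eef_rot"]); p0=np.array(s["ee_pos"])
    z=np.array(zd,float);z/=np.linalg.norm(z); x=np.array(xd,float); x-=x@z*z; x/=np.linalg.norm(x)
    Rt=R.from_matrix(np.stack([x,np.cross(z,x),z],1))
    sh=R0.inv().apply(np.array(p)-p0)/.025; rv=(R0.inv()*Rt).as_rotvec(degrees=True)/5
    print("shift",np.round(sh,3),"turn",np.round(rv,3),"rows>=",max(np.linalg.norm(sh)/2.5,np.linalg.norm(rv)/2.14))
YAW=np.radians(6.0)
XM=np.array([np.cos(YAW),np.sin(YAW),0]);YM=np.array([-np.sin(YAW),np.cos(YAW),0])
AX=np.cos(np.pi/6)*np.array([0,0,1])-.5*YM
def st():
    s=r.read_state(); print({k:np.round(s[k],4).tolist() for k in("time","ee_pos","eef_rot","ft_force","torque","width","joint_positions")})
E
python3 -c "
from h import *
mv([.40,.15,.30],XM,[0,0,-1])"
```

```text
shift [-14.86   13.761  -3.107] turn [ 0.01   0.013 13.64 ] rows>= 8.195849790426143
```

Emit:
carry_out --commands '[[[0, -14.86, 13.76, -3.1, 0, 0, 13.64], [0, -14.86, 13.76, -3.1, 0, 0, 13.64], [0, -14.86, 13.76, -3.1, 0, 0, 13.64], [0, -14.86, 13.76, -3.1, 0, 0, 13.64], [0, -14.86, 13.76, -3.1, 0, 0, 13.64], [0, -14.86, 13.76, -3.1, 0, 0, 13.64], [0, -14.86, 13.76, -3.1, 0, 0, 13.64], [0, -14.86, 13.76, -3.1, 0, 0, 13.64], [0, -14.86, 13.76, -3.1, 0, 0, 13.64], [0, -14.86, 13.76, -3.1, 0, 0, 13.64]]]'

```text
time: 1.35
ee_pos: [0.3999, 0.15, 0.2997]
eef_rot: [0.999, 0.052, -0.0, 0.0]
ft_force: [0.4, 0.9, -0.2]
width: 0.087
```

```bash
python3 -c "
from h import *
print(AX)
mv([.42,-.38,.27],XM,-AX)"
```

```text
[ 0.0523 -0.4973  0.866 ]
shift [-1.392 21.168  1.207] turn [ 6.01   0.004 -0.015] rows>= 8.499072795670047
```

Emit:
carry_out --commands '[[[0, -1.4, 21.17, 1.2, 6, 0, 0], [0, -1.4, 21.17, 1.2, 6, 0, 0], [0, -1.4, 21.17, 1.2, 6, 0, 0], [0, -1.4, 21.17, 1.2, 6, 0, 0], [0, -1.4, 21.17, 1.2, 6, 0, 0], [0, -1.4, 21.17, 1.2, 6, 0, 0], [0, -1.4, 21.17, 1.2, 6, 0, 0], [0, -1.4, 21.17, 1.2, 6, 0, 0], [0, -1.4, 21.17, 1.2, 6, 0, 0], [0, -1.4, 21.17, 1.2, 6, 0, 0], [0, -1.4, 21.17, 1.2, 6, 0, 0]]]'

```text
time: 2.72
ee_pos: [0.4198, -0.3811, 0.2676]
eef_rot: [0.964, 0.049, -0.015, -0.259]
ft_force: [0.1, -1.2, -0.1]
width: 0.0869
```

```bash
python3 -c "
from h import *
st(); mv(np.array([.5095,-.3365,.0975])+.06*AX,XM,-AX)
for n in('scene','top'): cv2.imwrite(f'pics/{n}1.png',r.camera(n))"
```

```text
{'time': 2.725, 'ee_pos': [0.4198, -0.3811, 0.2676], 'eef_rot': [0.9645, 0.0487, -0.015, -0.2591], 'ft_force': [0.0959, -1.1671, -0.0855], 'torque': [-0.5669, -0.0024, 0.0483], 'width': 0.0869, 'joint_positions': [0.2419, 0.7211, 1.0439, 1.2453, -0.75, 2.0034, 1.2805]}
shift [3.771 2.182 4.182] turn [-0.018  0.021 -0.049] rows>= 2.4155400024357148
```

View pics/scene1.png

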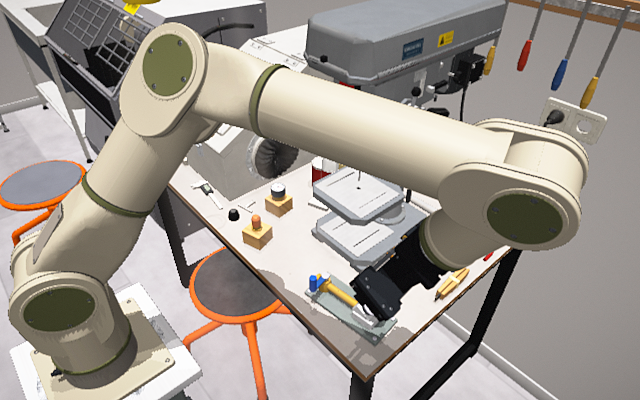

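View pics/top1.png

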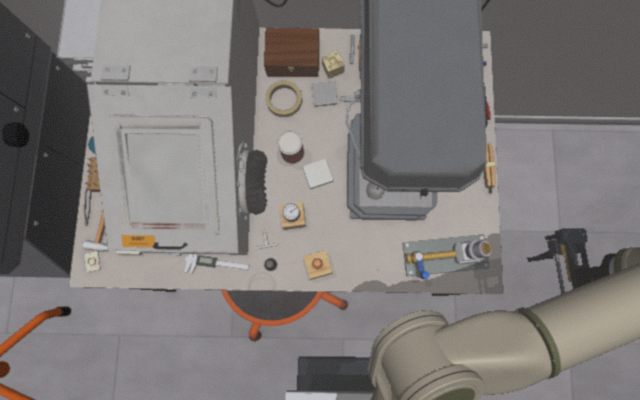

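```bash
python3 -c "
from h import *
s=r.read_state();p=np.array(s['ee_pos'])
Rm=R.from_quat(s['eef_rot']).as_matrix()
for q in (p,p+.0435*Rm[:,0],p-.0435*Rm[:,0],p-.07*Rm[:,2]): print(proj('scene',q),proj('top',q))
for n,b,k in [('scene',(330,230,430,350),6),('top',(500,210,640,310),5)]:
    im=cv2.imread(f'pics/{n}1.png'); c=im[b[1]:b[3],b[0]:b[2]]
    cv2.imwrite(f'pics/c1_{n}.png',cv2.resize(c,None,fx=k,fy=k,interpolation=cv2.INTER_CUBIC))
"
```

```text
[373.5184 282.0988] [533.4604 280.6534]
[387.8035 268.5922] [529.9724 259.9695]
[358.2565 296.529 ] [537.0075 301.6877]
[394.2896 269.307 ] [563.1094 277.5383]
```

View pics/c1_scene.png

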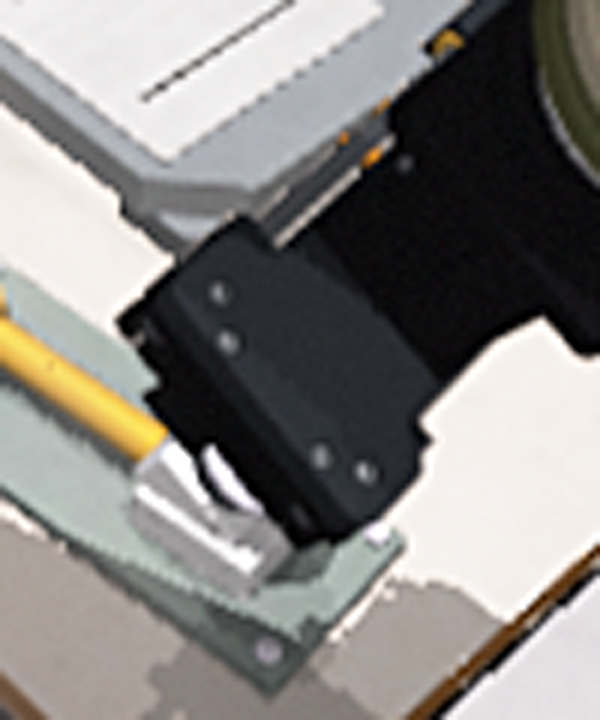

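View pics/c1_top.png

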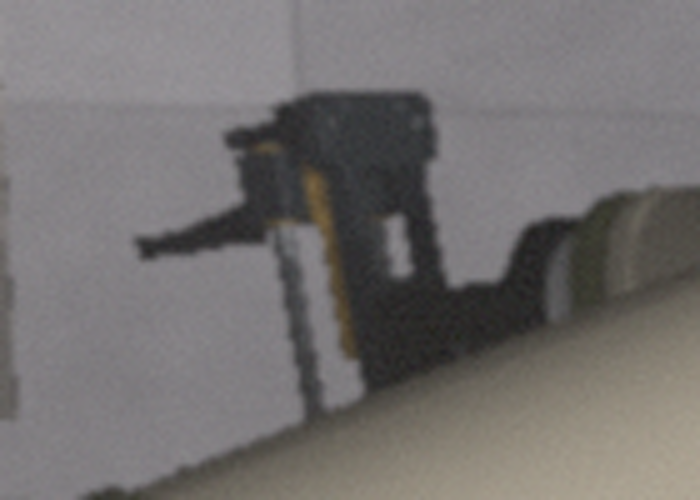

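Emit:
carry_out --commands '[[[0, 3.77, 2.2, 4.2, 0, 0, 0], [0, 3.77, 2.2, 4.2, 0, 0, 0], [0, 3.77, 2.2, 4.2, 0, 0, 0], [0, 3.77, 2.2, 4.2, 0, 0, 0]]]'

```text
time: 3.32
ee_pos: [0.5146, -0.362, 0.1497]
eef_rot: [0.964, 0.052, -0.016, -0.26]
ft_force: [0.2, -0.9, 1.0]
width: 0.0874
```

```bash
python3 -c "
from h import *
st(); mv(np.array([.5095,-.3365,.0975])-.025*AX,XM,-AX)
s=r.read_state();p=np.array(s['ee_pos'])
Rm=R.from_quat(s['eef_rot']).as_matrix()
for q in (p,p+.0435*Rm[:,0],p-.0435*Rm[:,0],p-.07*Rm[:,2]): print(proj('scene',q),proj('top',q))
for n,b,k in [('scene',(330,230,430,350),5),('top',(400,200,540,300),5)]:
    im=r.camera(n); c=im[b[1]:b[3],b[0]:b[2]]
    cv2.imwrite(f'pics/c2_{n}.png',cv2.resize(c,None,fx=k,fy=k,interpolation=cv2.INTER_CUBIC))
"
```

```text
{'time': 3.325, 'ee_pos': [0.5146, -0.362, 0.1497], 'eef_rot': [0.9641, 0.0519, -0.0156, -0.2599], 'ft_force': [0.2082, -0.9028, 0.9856], 'torque': [-0.6271, -0.014, -0.0086], 'width': 0.0874, 'joint_positions': [0.2177, 0.8947, 0.9524, 1.2125, -0.8853, 1.8616, 1.2112]}
shift [-0.081  0.157  3.324] turn [-0.036  0.051  0.019] rows>= 1.3313885918239063
[392.7841 291.8153] [503.8859 243.0786]
[404.39  280.009] [500.9526 225.0751]
[380.5044 304.3069] [506.8634 261.3531]
[411.6249 281.7362] [528.3451 238.2582]
```

View pics/c2_scene.png

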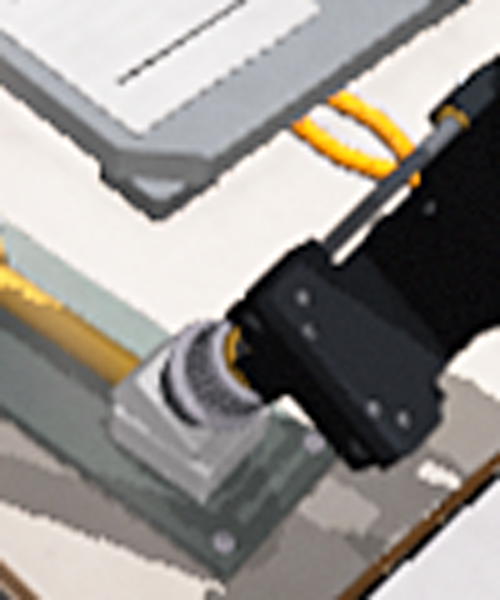

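View pics/c2_top.png

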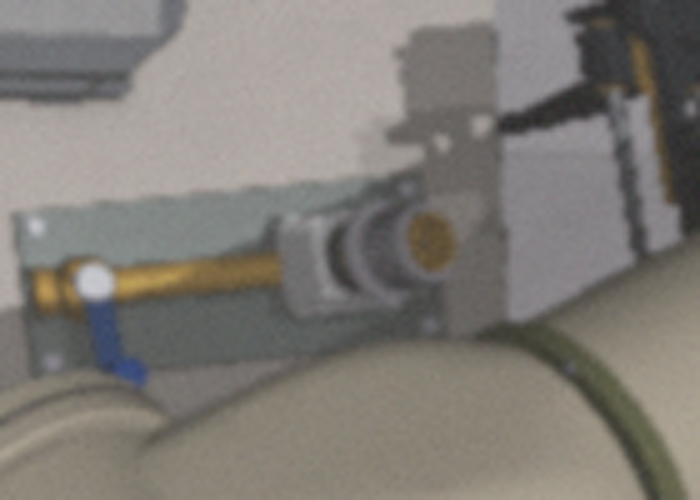

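Emit:
carry_out --commands '[[[0, -0.05, 0.1, 1.1, 0, 0, 0], [0, -0.05, 0.15, 2.2, 0, 0, 0], [0, -0.05, 0.15, 3.3, 0, 0, 0], [0, -0.05, 0.15, 3.3, 0, 0, 0]]]'

```text
time: 3.92
ee_pos: [0.5071, -0.3268, 0.08]
eef_rot: [0.965, 0.05, -0.014, -0.259]
ft_force: [0.1, -0.8, 0.6]
width: 0.0871
```

Emit:
carry_out --commands '[[[100, 0, 0, 0, 0, 0, 0], [100, 0, 0, 0, 0, 0, 0], [110, 0, 0, 0, 0, 0, 0], [115, 0, 0, 0, 0, 0, 0], [115, 0, 0, 0, 0, 0, 0], [115, 0, 0, 0, 0, 0, 0]]]' --grip_force 3

```text
time: 4.68
ee_pos: [0.5071, -0.3268, 0.0799]
eef_rot: [0.965, 0.05, -0.014, -0.259]
ft_force: [-0.2, -0.3, -0.1]
width: 0.0486
```

Emit:
carry_out --commands '[[[125, 0, 0, 0, 0, 0, 0], [130, 0, 0, 0, 0, 0, 0], [135, 0, 0, 0, 0, 0, 0], [140, 0, 0, 0, 0, 0, 0], [145, 0, 0, 0, 0, 0, 0], [145, 0, 0, 0, 0, 0, 0]]]'

```text
time: 5.42
ee_pos: [0.5083, -0.3265, 0.0799]
eef_rot: [0.965, 0.051, -0.013, -0.258]
ft_force: [6.7, -0.5, -1.5]
width: 0.0429
```

```bash
python3 -c "
from h import *
st()"
```

```text
{'time': 5.425, 'ee_pos': [0.5083, -0.3265, 0.0799], 'eef_rot': [0.9647, 0.0507, -0.0131, -0.2582], 'ft_force': [6.6813, -0.4884, -1.4808], 'torque': [-0.9606, -1.2028, -0.6488], 'width': 0.0429, 'joint_positions': [0.1401, 0.9041, 0.9357, 1.3765, -0.9025, 1.7231, 1.2575]}
```

Emit:
carry_out --commands '[[[145, 0.06, 0, 0, 0, 0, 0], [145, 0.06, 0, 0, 0, 0, 0], [145, 0.06, 0, 0, 0, 0, 0], [145, 0.06, 0, 0, 0, 0, 0]]]'

```text
time: 5.92
ee_pos: [0.5101, -0.3263, 0.08]
eef_rot: [0.965, 0.051, -0.013, -0.258]
ft_force: [4.6, 0.7, -0.2]
width: 0.0391
```

```bash
python3 -c "
from h import *
st()"
```

```text
{'time': 5.925, 'ee_pos': [0.5101, -0.3263, 0.08], 'eef_rot': [0.9647, 0.0508, -0.0128, -0.2582], 'ft_force': [4.5974, 0.7206, -0.1559], 'torque': [-0.7571, -1.0204, -0.5183], 'width': 0.0391, 'joint_positions': [0.1402, 0.9055, 0.9347, 1.373, -0.9042, 1.7236, 1.255]}
```

```bash
python3 -c "
from h import *
M=np.array([.5112,-.3365,.0977])
mv(M-.034*AX,XM,-AX)"
```

```text
shift [-0.     0.001  0.541] turn [ 0.007 -0.014  0.01 ] rows>= 0.21639280462362787
```

Emit:
carry_out --commands '[[[129, 0, 0, 0, 0, 0, 0], [129, 0, 0, 0, 0, 0, 0], [129, 0, 0, 0.3, 0, 0, 0], [129, 0, 0, 0.54, 0, 0, 0], [129, 0, 0, 0.54, 0, 0, 0], [129, 0, 0, 0.54, 0, 0, 0]]]'

```text
time: 6.68
ee_pos: [0.5092, -0.32, 0.0686]
eef_rot: [0.965, 0.051, -0.013, -0.258]
ft_force: [-1.1, -2.4, 4.3]
width: 0.0434
```

```bash
cat >> h.py <<'E'
M=np.array([.5112,-.3365,.0977])
def ax():
    s=r.read_state(); d=np.array(s["ee_pos"])-M; f=np.array(s["ft_force"]); U=np.cross(AX,XM)
    print("axial mm",1e3*d@AX,"lat x",1e3*d@XM,"lat u",1e3*d@U,"F axial,x,u",f@AX,f@XM,f@U,"w",s["width"],"t",s["time"])
E
python3 -c "
from h import *
ax()"
```

```text
axial mm -33.56141408618206 lat x -0.2876564039483039 lat u -0.14506506687075688 F axial,x,u 4.824490087558868 -1.3205580889342716 0.1990195638353491 w 0.043366762993136965 t 6.675
```

Emit:
carry_out --commands '[[[129, 0, 0, 0.15, 0, 0, 0], [129, 0, 0, 0.3, 0, 0, 0], [129, 0, 0, 0.3, 0, 0, 0], [129, 0, 0, 0.3, 0, 0, 0]]]'

```text
time: 7.18
ee_pos: [0.5088, -0.3167, 0.0627]
eef_rot: [0.965, 0.051, -0.013, -0.258]
ft_force: [-1.1, -4.3, 8.2]
width: 0.043
```

```bash
python3 -c "
from h import *
ax()"
```

```text
axial mm -40.257156657150354 lat x -0.3633837046629765 lat u -0.22924548297105024 F axial,x,u 9.188126359657511 -1.5855239323532793 0.5324796762189865 w 0.04295529705597514 t 7.175
```

Emit:
carry_out --commands '[[[129, 0, 0, 0.15, 0, 0, 0], [129, 0, 0, 0.25, 0, 0, 0], [129, 0, 0, 0.25, 0, 0, 0]]]'

```text
time: 7.55
ee_pos: [0.5087, -0.3166, 0.0622]
eef_rot: [0.965, 0.05, -0.01, -0.256]
ft_force: [-4.5, -10.7, 36.9]
width: 0.043
```

```bash
python3 -c "
from h import *
ax()"
```

```text
axial mm -40.766300469775814 lat x -0.3722658021322446 lat u -0.44290785814915323 F axial,x,u 37.07788168439142 -5.566631675464155 9.610394293446044 w 0.04297616830713648 t 7.55
```

Emit:
carry_out --commands '[[[129, 0, 0, -0.3, 0, 0, 0], [110, 0, 0, -0.8, 0, 0, 0], [60, 0, 0, -1.8, 0, 0, 0], [0, 0, 0, -3.5, 0, 0, 0], [0, 0, 0, -4.5, 0, 0, 0], [0, 0, 0, -4.5, 0, 0, 0]]]'

```text
time: 8.3
ee_pos: [0.5139, -0.3732, 0.1608]
eef_rot: [0.966, 0.05, -0.01, -0.255]
ft_force: [0.0, 0.0, -0.1]
width: 0.0812
```

```bash
python3 -c "
from h import *
ax();st()
for n,b,k in [('scene',(330,230,430,350),5),('top',(400,200,540,300),5)]:
    im=r.camera(n); c=im[b[1]:b[3],b[0]:b[2]]
    cv2.imwrite(f'pics/c3_{n}.png',cv2.resize(c,None,fx=k,fy=k,interpolation=cv2.INTER_CUBIC))
"
```

```text
axial mm 73.05918752391419 lat x -1.1384336864990194 lat u -0.32229249263955134 F axial,x,u -0.10056504349948696 0.038323893571741215 -0.01777559942658402 w 0.08120705438734661 t 8.3
{'time': 8.3, 'ee_pos': [0.5139, -0.3732, 0.1608], 'eef_rot': [0.9656, 0.0502, -0.0099, -0.2549], 'ft_force': [0.0345, 0.0387, -0.096], 'torque': [-0.6897, 0.0236, -0.0142], 'width': 0.0812, 'joint_positions': [0.2352, 0.8896, 0.9578, 1.1901, -0.8866, 1.8715, 1.2099]}
```

View pics/c3_scene.png

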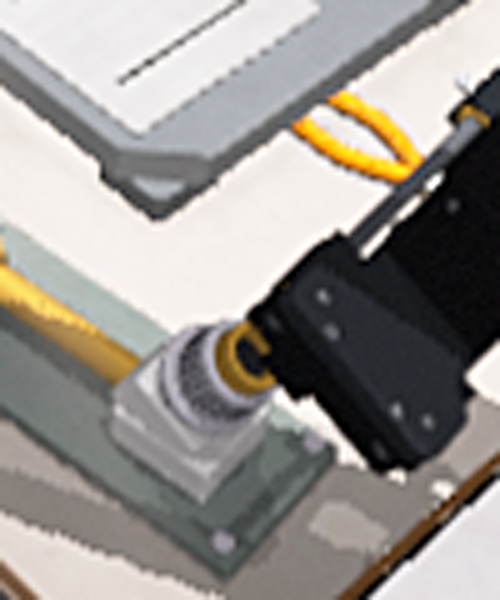

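View pics/c3_top.png

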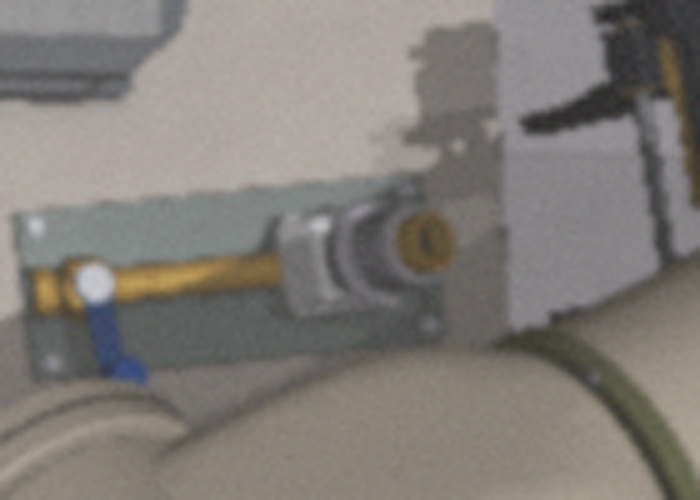

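```bash
python3 -c "
from h import *
U=np.cross(AX,XM);print(U)
mv(M+.06*AX,U,-AX)
mv(M+.06*AX,-U,-AX)"
```

```text
[-0.0905  0.8613  0.5   ]
shift [0.033 0.007 0.421] turn [  0.092  -0.002 -17.987] rows>= 8.40524422236742
shift [0.033 0.007 0.421] turn [-0.002 -0.092 18.013] rows>= 8.417325110560292
```

Emit:
carry_out --commands '[[[0, 0, 0, 0.4, 0, 0, -18], [0, 0, 0, 0.4, 0, 0, -18], [0, 0, 0, 0.4, 0, 0, -18], [0, 0, 0, 0.4, 0, 0, -18], [0, 0, 0, 0.4, 0, 0, -18], [0, 0, 0, 0.4, 0, 0, -18], [0, 0, 0, 0.4, 0, 0, -18], [0, 0, 0, 0.4, 0, 0, -18], [0, 0, 0, 0.4, 0, 0, -18], [0, 0, 0, 0.4, 0, 0, -18]]]'

```text
time: 9.65
ee_pos: [0.5143, -0.3645, 0.1497]
eef_rot: [0.646, 0.719, 0.175, -0.19]
ft_force: [0.2, -0.4, -0.2]
width: 0.087
```

```bash
python3 -c "
from h import *
U=np.cross(AX,XM);ax();st()
mv(M-.007*AX,U,-AX)"
```

```text
axial mm 59.158444953943345 lat x 0.10765610962200227 lat u 1.5750328166629302 F axial,x,u 0.0016014566130106858 0.14169882758662625 -0.45310732339691995 w 0.08696152766116945 t 9.65
{'time': 9.65, 'ee_pos': [0.5143, -0.3645, 0.1497], 'eef_rot': [0.6456, 0.7187, 0.1753, -0.1896], 'ft_force': [0.182, -0.3762, -0.2252], 'torque': [-0.5492, -0.0466, 0.0163], 'width': 0.087, 'joint_positions': [0.4718, 0.7322, 0.4435, 1.2001, -0.5824, 1.7174, 2.6029]}
shift [-0.06  -0.02   2.646] turn [0.068 0.015 0.045] rows>= 1.0588364520432214
```

Emit:
carry_out --commands '[[[0, -0.06, 0, 0, 0, 0, 18], [0, -0.06, 0, 0, 0, 0, 18], [0, -0.06, 0, 0, 0, 0, 18], [0, -0.06, 0, 0, 0, 0, 18], [0, -0.06, 0, 0, 0, 0, 18], [0, -0.06, 0, 0, 0, 0, 18], [0, -0.06, 0, 0, 0, 0, 18], [0, -0.06, 0, 0, 0, 0, 18], [0, -0.06, 0, 0, 0, 0, 18]]]'

```text
time: 10.78
ee_pos: [0.5144, -0.3654, 0.1485]
eef_rot: [0.965, 0.049, -0.011, -0.258]
ft_force: [-0.1, 0.6, -0.0]
width: 0.0873
```

```bash
python3 -c "
from h import *
U=np.cross(AX,XM);ax();st()
mv(M+.06*AX,-U,-AX)"
```

```text
axial mm 58.52113688565916 lat x 0.1581828456924958 lat u 0.15854235916508302 F axial,x,u -0.32093106329646026 -0.055782014303547976 0.4735822427751339 w 0.08732158651598307 t 10.775
{'time': 10.775, 'ee_pos': [0.5144, -0.3654, 0.1485], 'eef_rot': [0.9649, 0.049, -0.0113, -0.2578], 'ft_force': [-0.1151, 0.5616, -0.0411], 'torque': [-0.7252, -0.0526, 0.006], 'width': 0.0873, 'joint_positions': [0.3084, 0.8147, 0.7554, 1.2101, -0.7624, 1.7887, 1.1392]}
shift [-0.006  0.006 -0.059] turn [-0.032 -0.06  17.978] rows>= 8.400894804881133
```

Emit:
carry_out --commands '[[[0, 0, 0, 0, 0, 0, 18], [0, 0, 0, 0, 0, 0, 18], [0, 0, 0, 0, 0, 0, 18], [0, 0, 0, 0, 0, 0, 18], [0, 0, 0, 0, 0, 0, 18], [0, 0, 0, 0, 0, 0, 18], [0, 0, 0, 0, 0, 0, 18], [0, 0, 0, 0, 0, 0, 18], [0, 0, 0, 0, 0, 0, 18], [0, 0, 0, 0, 0, 0, 18]]]'

```text
time: 12.02
ee_pos: [0.5147, -0.3651, 0.1484]
eef_rot: [0.717, -0.648, -0.19, -0.174]
ft_force: [-1.1, 0.0, 0.1]
width: 0.087
```

```bash
python3 -c "
from h import *
U=np.cross(AX,XM);ax();st()
mv(M-.007*AX,-U,-AX)"
```

```text
axial mm 58.25639583048502 lat x 0.4554526641275453 lat u 0.4251246823665518 F axial,x,u 0.015495980218567297 -1.0775537094563699 0.17719472752531798 w 0.08704319333170989 t 12.025
{'time': 12.025, 'ee_pos': [0.5147, -0.3651, 0.1484], 'eef_rot': [0.717, -0.6477, -0.1901, -0.1736], 'ft_force': [-1.0869, 0.0323, 0.102], 'torque': [-0.6844, 0.1017, -0.0291], 'width': 0.087, 'joint_positions': [0.1881, 0.9348, 1.0391, 1.2189, -0.948, 1.886, -0.3274]}
shift [0.01  0.029 2.61 ] turn [-0.049 -0.033 -0.024] rows>= 1.0441499190331336
```

Emit:
carry_out --commands '[[[60, 0, 0, 1.3, 0, 0, 0], [100, 0, 0, 2.6, 0, 0, 0], [130, 0, 0, 2.6, 0, 0, 0], [150, 0, 0, 2.6, 0, 0, 0], [160, 0, 0, 2.6, 0, 0, 0], [170, 0, 0, 2.6, 0, 0, 0], [180, 0, 0, 2.6, 0, 0, 0], [180, 0, 0, 2.6, 0, 0, 0]]]' --grip_force 3

```text
time: 13.02
ee_pos: [0.5115, -0.3329, 0.0925]
eef_rot: [0.717, -0.648, -0.19, -0.174]
ft_force: [-1.0, 0.6, 5.4]
width: 0.029
```

```bash
python3 -c "
from h import *
ax()"
```

```text
axial mm -6.25400774708643 lat x 0.7037926031617713 lat u 0.5109073270011607 F axial,x,u 4.362507405472536 -0.8881684532115981 3.2687542857887117 w 0.029002007146003997 t 13.025
```

```bash
python3 -c "
from h import *
for s,t in [((296,150),(268,182)),((299,158),(268,195)),((290,130),(266,165)),((283,181),(258,213))]: print(tri(s,t))
print(tri((192,146),(247,250)), [onz('top',(268,182),z) for z in (.1,.15,.2)])
mv(M+.09*AX,-np.cross(AX,XM),-AX)
"
```

```text
(array([0.6737, 0.1901, 0.1599]), np.float64(0.04911970782271337))
(array([0.6584, 0.1823, 0.1403]), np.float64(0.08016497774645062))
(array([0.6817, 0.1968, 0.2255]), np.float64(0.012367216072363851))
(array([0.628 , 0.2223, 0.0474]), np.float64(0.07358424336359248))
(array([0.4426, 0.2414, 0.2562]), np.float64(0.07458774903386328)) [array([0.6677, 0.2119, 0.1   ]), array([0.6551, 0.2046, 0.15  ]), array([0.6426, 0.1974, 0.2   ])]
shift [ 0.03  0.01 -3.85] turn [-0.053 -0.028 -0.021] rows>= 1.5401269855344766
```

Emit:
carry_out --commands '[[[120, 0, 0, 0, 0, 0, 0], [60, 0, 0, -1.5, 0, 0, 0], [0, 0, 0, -3.0, 0, 0, 0], [0, 0, 0, -5.0, 0, 0, 0], [0, 0, 0, -5.0, 0, 0, 0]]]'

```text
time: 13.65
ee_pos: [0.5169, -0.3977, 0.2037]
eef_rot: [0.717, -0.649, -0.188, -0.173]
ft_force: [-0.3, 0.1, -0.8]
width: 0.0704
```

```bash
cat >> h.py <<'E'
U=np.cross(AX,XM)
M=M+.0005*U+.0013*AX
def tilt(deg): # tool z when leaning deg toward manifold right
    t=np.radians(deg); return -(np.cos(t)*np.array([0,0,1])-np.sin(t)*YM)
E
python3 -c "
from h import *
st();mv([.42,-.30,.28],XM,tilt(10))"
```

```text
{'time': 13.65, 'ee_pos': [0.5169, -0.3977, 0.2037], 'eef_rot': [0.717, -0.6486, -0.1877, -0.1731], 'ft_force': [-0.2969, 0.0703, -0.8018], 'torque': [-0.6775, 0.0906, 0.0272], 'width': 0.0704, 'joint_positions': [0.278, 0.9313, 1.0376, 1.0629, -0.9504, 1.9884, -0.3718]}
shift [-5.231  3.455 -0.559] turn [ -3.135   3.016 -17.853] rows>= 8.586638351292748
```

Emit:
carry_out --commands '[[[0, -5.2, 3.45, -0.56, -3.13, 3.0, -17.85], [0, -5.2, 3.45, -0.56, -3.13, 3.0, -17.85], [0, -5.2, 3.45, -0.56, -3.13, 3.0, -17.85], [0, -5.2, 3.45, -0.56, -3.13, 3.0, -17.85], [0, -5.2, 3.45, -0.56, -3.13, 3.0, -17.85], [0, -5.2, 3.45, -0.56, -3.13, 3.0, -17.85], [0, -5.2, 3.45, -0.56, -3.13, 3.0, -17.85], [0, -5.2, 3.45, -0.56, -3.13, 3.0, -17.85], [0, -5.2, 3.45, -0.56, -3.13, 3.0, -17.85], [0, -5.2, 3.45, -0.56, -3.13, 3.0, -17.85]]]'

```text
time: 14.9
ee_pos: [0.4201, -0.2999, 0.2793]
eef_rot: [0.995, 0.052, -0.005, -0.088]
ft_force: [0.3, 0.3, 0.4]
width: 0.0872
```

```bash
python3 -c "
from h import *
st();mv([.42,.14,.26],XM,tilt(10))"
```

```text
{'time': 14.9, 'ee_pos': [0.4201, -0.2999, 0.2793], 'eef_rot': [0.9947, 0.0523, -0.0047, -0.0882], 'ft_force': [0.2775, 0.2884, 0.4286], 'torque': [-0.2645, 0.0236, 0.001], 'width': 0.0872, 'joint_positions': [-0.2555, 0.2398, 1.0456, 1.6017, -0.3168, 1.5619, 0.9226]}
shift [  1.841 -17.09    3.838] turn [-0.026  0.003  0.003] rows>= 7.044934997320522
```

Emit:
carry_out --commands '[[[0, 1.84, -17.1, 3.84, 0, 0, 0], [0, 1.84, -17.1, 3.84, 0, 0, 0], [0, 1.84, -17.1, 3.84, 0, 0, 0], [0, 1.84, -17.1, 3.84, 0, 0, 0], [0, 1.84, -17.1, 3.84, 0, 0, 0], [0, 1.84, -17.1, 3.84, 0, 0, 0], [0, 1.84, -17.1, 3.84, 0, 0, 0], [0, 1.84, -17.1, 3.84, 0, 0, 0], [0, 1.84, -17.1, 3.84, 0, 0, 0]]]'

```text
time: 16.02
ee_pos: [0.4199, 0.1399, 0.2594]
eef_rot: [0.995, 0.052, -0.006, -0.088]
ft_force: [-0.2, -0.5, 0.9]
width: 0.0871
```

```bash
python3 -c "
from h import *
# dial camera calib: manifold FK vs cams
G=np.array([.5985,.1517,.072])
st();mv(G+[0,0,-.015+.085],XM,tilt(10))
im=r.camera('top'); cv2.imwrite('pics/top4.png',im)
im=r.camera('scene'); cv2.imwrite('pics/scene4.png',im)"
```

```text
{'time': 16.025, 'ee_pos': [0.4199, 0.1399, 0.2594], 'eef_rot': [0.9948, 0.0515, -0.0055, -0.0877], 'ft_force': [-0.156, -0.5259, 0.9123], 'torque': [-0.2986, 0.0272, -0.0143], 'width': 0.0871, 'joint_positions': [-0.8409, -0.1603, 0.5023, 1.9037, -0.097, 1.3397, -0.2186]}
shift [7.165 1.085 4.563] turn [-0.015  0.02  -0.016] rows>= 3.425352575261248
```

View pics/top4.png

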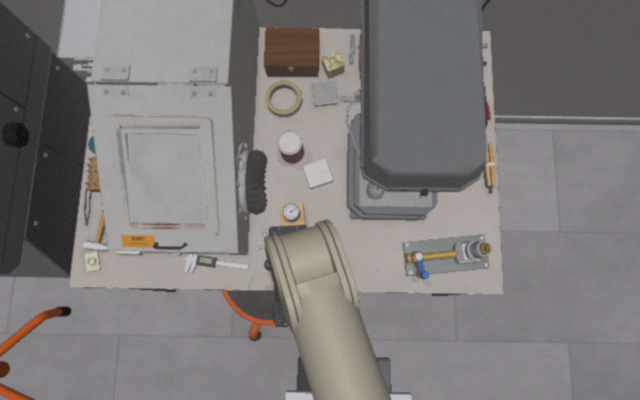

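View pics/scene4.png

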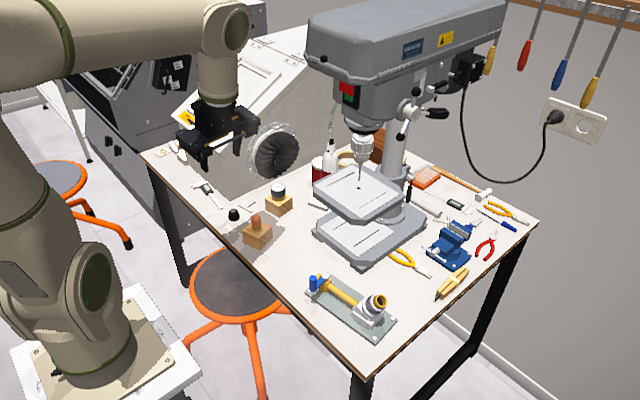

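Emit:
carry_out --commands '[[[0, 2, 0.3, 1.2, 0, 0, 0], [0, 4, 0.6, 2.5, 0, 0, 0], [0, 6, 0.9, 3.8, 0, 0, 0], [0, 7.16, 1.08, 4.56, 0, 0, 0], [0, 7.16, 1.08, 4.56, 0, 0, 0], [0, 7.16, 1.08, 4.56, 0, 0, 0]]]'

```text
time: 16.88
ee_pos: [0.5989, 0.1494, 0.1433]
eef_rot: [0.995, 0.05, -0.005, -0.088]
ft_force: [0.3, 0.3, 0.1]
width: 0.087
```

```bash
python3 -c "
from h import *
G=np.array([.5985,.1517,.072])
st();mv(G+[0,0,-.015],XM,tilt(10))
s=r.read_state();p=np.array(s['ee_pos']);Rm=R.from_quat(s['eef_rot']).as_matrix()
for q in (p+.0435*Rm[:,0],p-.0435*Rm[:,0]): print(proj('scene',q),proj('top',q))
for n,b,k in [('scene',(200,100,340,220),5),('top',(220,150,360,280),5)]:
    im=r.camera(n); c=im[b[1]:b[3],b[0]:b[2]]
    cv2.imwrite(f'pics/c5_{n}.png',cv2.resize(c,None,fx=k,fy=k,interpolation=cv2.INTER_CUBIC))
"
```

```text
{'time': 16.875, 'ee_pos': [0.5989, 0.1494, 0.1433], 'eef_rot': [0.9949, 0.0497, -0.0047, -0.088], 'ft_force': [0.3413, 0.2919, 0.1025], 'torque': [-0.2958, 0.0454, -0.0645], 'width': 0.087, 'joint_positions': [-0.7063, 0.4069, 0.6217, 1.6341, -0.4405, 1.2016, 0.1427]}
shift [-0.004  0.513  3.415] turn [-0.022 -0.002 -0.055] rows>= 1.3814380622226197
[287.4106 165.0396] [288.9978 188.1397]
[265.243  177.6288] [291.3637 223.1842]
```

View pics/c5_scene.png

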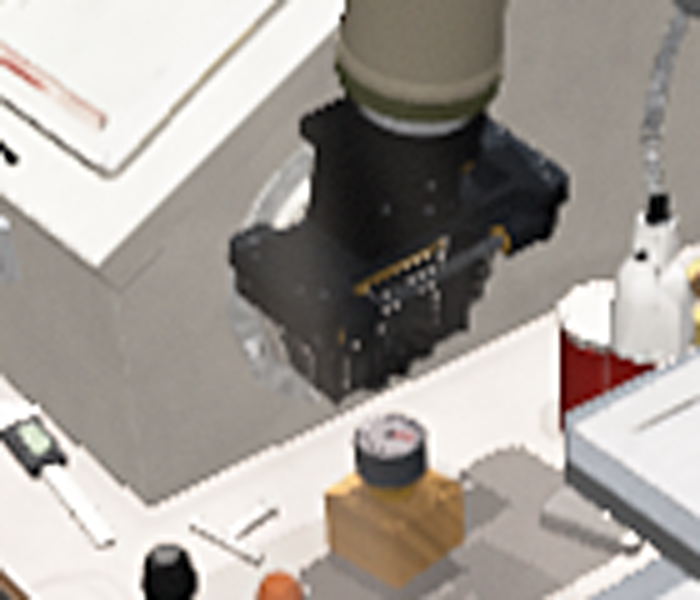

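View pics/c5_top.png

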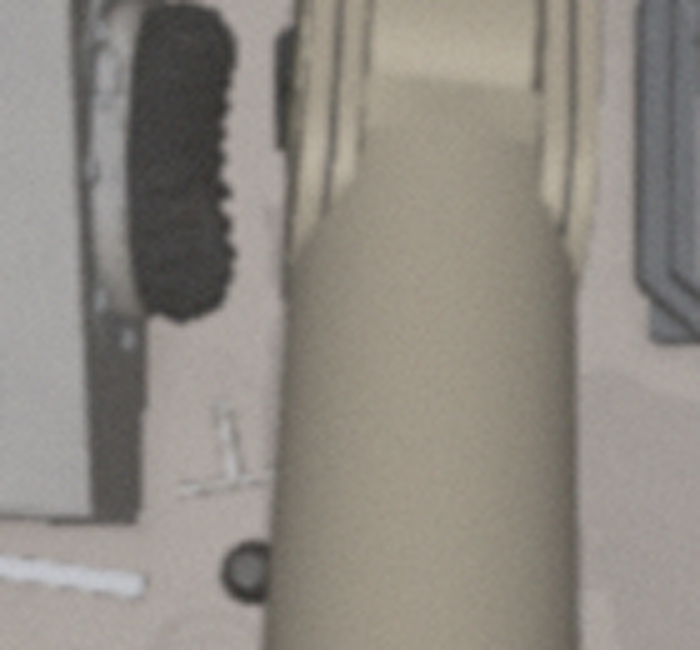

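Emit:
carry_out --commands '[[[0, 0, 0.2, 1.2, 0, 0, 0], [0, 0, 0.35, 2.4, 0, 0, 0], [0, 0, 0.45, 3.3, 0, 0, 0], [0, 0, 0.45, 3.35, 0, 0, 0], [40, 0, 0.45, 3.38, 0, 0, 0], [80, 0, 0.45, 3.38, 0, 0, 0]]]'

```text
time: 17.73
ee_pos: [0.5992, 0.1542, 0.0603]
eef_rot: [0.995, 0.05, -0.003, -0.089]
ft_force: [0.4, 0.3, -0.3]
width: 0.0742
```

```bash
python3 -c "
from h import *
st()"
```

```text
{'time': 17.725, 'ee_pos': [0.5992, 0.1542, 0.0603], 'eef_rot': [0.9948, 0.0504, -0.0033, -0.0889], 'ft_force': [0.3515, 0.3435, -0.3144], 'torque': [-0.3235, -0.0114, 0.0302], 'width': 0.0742, 'joint_positions': [-0.6777, 0.4982, 0.5787, 1.7046, -0.5136, 1.0572, 0.2104]}
```

Emit:
carry_out --commands '[[[100, 0, 0, 0.12, 0, 0, 0], [110, 0, 0, 0.12, 0, 0, 0], [118, 0, 0, 0.12, 0, 0, 0], [124, 0, 0, 0.12, 0, 0, 0], [130, 0, 0, 0.12, 0, 0, 0], [136, 0, 0, 0.12, 0, 0, 0], [140, 0, 0, 0.12, 0, 0, 0], [140, 0, 0, 0.12, 0, 0, 0]]]'

```text
time: 18.73
ee_pos: [0.5991, 0.1547, 0.0574]
eef_rot: [0.995, 0.05, -0.003, -0.089]
ft_force: [-1.7, -1.0, 0.0]
width: 0.0435
```

```bash
python3 -c "
from h import *
st()
for n,b,k in [('scene',(200,100,340,220),5)]:
    im=r.camera(n); c=im[b[1]:b[3],b[0]:b[2]]
    cv2.imwrite(f'pics/c6_{n}.png',cv2.resize(c,None,fx=k,fy=k,interpolation=cv2.INTER_CUBIC))
"
```

```text
{'time': 18.725, 'ee_pos': [0.5991, 0.1547, 0.0574], 'eef_rot': [0.9948, 0.0504, -0.0033, -0.0889], 'ft_force': [-1.6524, -0.9664, 0.0114], 'torque': [-0.3919, 0.2256, 0.0293], 'width': 0.0435, 'joint_positions': [-0.6768, 0.5019, 0.5767, 1.7064, -0.5164, 1.0522, 0.2122]}
```

View pics/c6_scene.png

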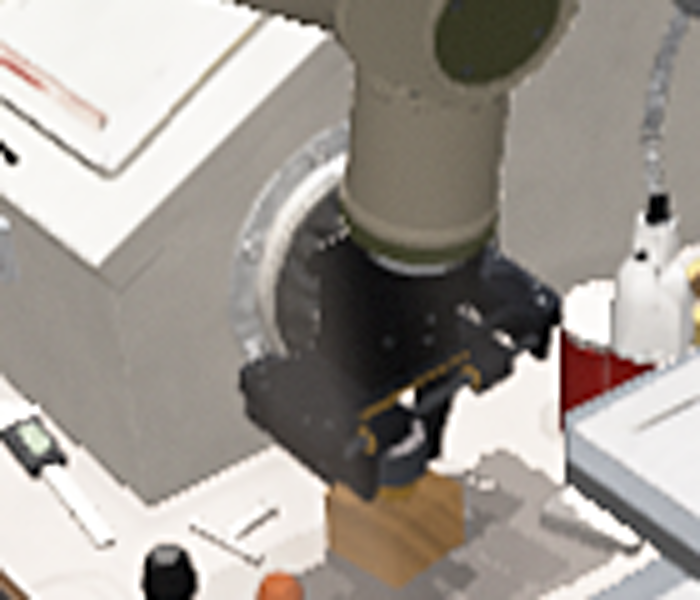

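Emit:
carry_out --commands '[[[150, 0, 0, 0, 0, 0, 0], [150, 0, 0, 0, 0, 0, 0], [150, 0, -0.09, -0.5, 0, 0, 0], [150, 0, -0.18, -1.0, 0, 0, 0], [150, 0, -0.35, -2.0, 0, 0, 0], [150, 0, -0.53, -3.0, 0, 0, 0], [150, 0, -0.62, -3.5, 0, 0, 0], [150, 0, -0.62, -3.5, 0, 0, 0]]]' --grip_force 35

```text
time: 19.77
ee_pos: [0.5994, 0.1546, 0.1472]
eef_rot: [0.995, 0.051, -0.002, -0.089]
ft_force: [-0.2, 0.8, -1.6]
width: 0.0429
```

```bash
python3 -c "
from h import *
st();mv([.42,.10,.27],XM,tilt(10))
for n,b,k in [('scene',(200,100,340,220),5)]:
    im=r.camera(n); c=im[b[1]:b[3],b[0]:b[2]]
    cv2.imwrite(f'pics/c7_{n}.png',cv2.resize(c,None,fx=k,fy=k,interpolation=cv2.INTER_CUBIC))
"
```

```text
{'time': 19.775, 'ee_pos': [0.5994, 0.1546, 0.1472], 'eef_rot': [0.9947, 0.0505, -0.0024, -0.0893], 'ft_force': [-0.1972, 0.7995, -1.5585], 'torque': [-0.3198, -0.004, 0.0235], 'width': 0.0429, 'joint_positions': [-0.7146, 0.4022, 0.6225, 1.6313, -0.4403, 1.2021, 0.1355]}
shift [-7.339  0.545 -5.121] turn [-0.049 -0.056 -0.032] rows>= 3.5861905274539523
```

View pics/c7_scene.png

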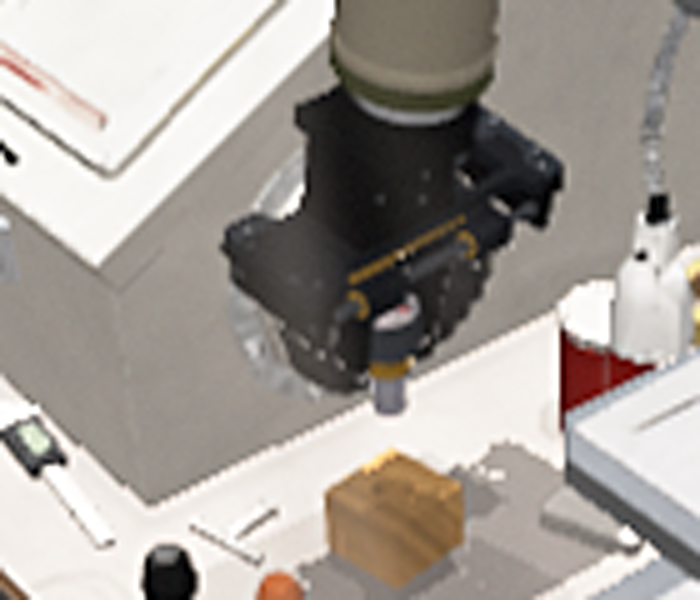

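Emit:
carry_out --commands '[[[150, -7.34, 0.55, -5.12, 0, 0, 0], [150, -7.34, 0.55, -5.12, 0, 0, 0], [150, -7.34, 0.55, -5.12, 0, 0, 0], [150, -7.34, 0.55, -5.12, 0, 0, 0], [150, -7.34, 0.55, -5.12, 0, 0, 0]]]'

```text
time: 20.45
ee_pos: [0.4188, 0.0998, 0.2702]
eef_rot: [0.995, 0.051, -0.002, -0.09]
ft_force: [0.3, 0.4, -1.6]
width: 0.0428
```

```bash
python3 -c "
from h import *
st();mv([.42,-.33,.28],XM,tilt(40))"
```

```text
{'time': 20.45, 'ee_pos': [0.4188, 0.0998, 0.2702], 'eef_rot': [0.9946, 0.0509, -0.0022, -0.0905], 'ft_force': [0.2762, 0.3802, -1.6129], 'torque': [-0.3058, -0.0042, -0.0276], 'width': 0.0428, 'joint_positions': [-0.8876, -0.2168, 0.6079, 1.9087, -0.055, 1.3736, -0.1763]}
shift [-1.697 16.755 -3.475] turn [ 5.923 -0.064 -0.007] rows>= 6.878367734118188
```

Emit:
carry_out --commands '[[[150, -1.7, 16.75, -3.48, 5.92, 0, 0], [150, -1.7, 16.75, -3.48, 5.92, 0, 0], [150, -1.7, 16.75, -3.48, 5.92, 0, 0], [150, -1.7, 16.75, -3.48, 5.92, 0, 0], [150, -1.7, 16.75, -3.48, 5.92, 0, 0], [150, -1.7, 16.75, -3.48, 5.92, 0, 0], [150, -1.7, 16.75, -3.48, 5.92, 0, 0], [150, -1.7, 16.75, -3.48, 5.92, 0, 0], [150, -1.7, 16.75, -3.48, 5.92, 0, 0], [150, -1.7, 16.75, -3.48, 5.92, 0, 0]]]'

```text
time: 21.7
ee_pos: [0.4188, -0.3329, 0.2777]
eef_rot: [0.938, 0.046, -0.015, -0.342]
ft_force: [-0.0, 0.4, -1.9]
width: 0.0432
```

```bash
cat >> h.py <<'E'
def gp(h,gy=-.003,gz=.0146): # TCP for plug tip h above mouth
    return M+(h+.059-gz)*AX-gy*U
E
python3 -c "
from h import *
st();mv(gp(.04),XM,tilt(40))"
```

```text
{'time': 21.7, 'ee_pos': [0.4188, -0.3329, 0.2777], 'eef_rot': [0.9385, 0.0462, -0.0152, -0.342], 'ft_force': [-0.0165, 0.4121, -1.8606], 'torque': [-0.9346, -0.0273, 0.0317], 'width': 0.0432, 'joint_positions': [0.3635, 0.6372, 0.7729, 1.267, -0.7019, 2.0531, 1.1591]}
shift [3.662 4.286 1.847] turn [-0.006 -0.083 -0.044] rows>= 2.372873987732928
```

Emit:
carry_out --commands '[[[150, 1.5, 1.6, 0.7, 0, -0.05, -0.04], [150, 3, 3.4, 1.4, 0, -0.08, -0.04], [150, 3.66, 4.29, 1.85, 0, -0.08, -0.04], [150, 3.66, 4.29, 1.85, 0, -0.08, -0.04], [150, 3.66, 4.29, 1.85, 0, -0.08, -0.04]]]'

```text
time: 22.32
ee_pos: [0.5151, -0.3757, 0.1735]
eef_rot: [0.938, 0.049, -0.018, -0.342]
ft_force: [-0.7, 0.5, -0.4]
width: 0.0431
```

```bash
python3 -c "
from h import *
st();mv(gp(.04),XM,tilt(40))
print(proj('top',[M,M+.04*AX,M+.099*AX]),proj('scene',[M,M+.04*AX,M+.099*AX]))
for n,b,k in [('scene',(330,220,450,340),5),('top',(420,200,540,290),6)]:
    im=r.camera(n); c=im[b[1]:b[3],b[0]:b[2]]
    cv2.imwrite(f'pics/c8_{n}.png',cv2.resize(c,None,fx=k,fy=k,interpolation=cv2.INTER_CUBIC))
"
```

```text
{'time': 22.325, 'ee_pos': [0.5151, -0.3757, 0.1735], 'eef_rot': [0.9383, 0.0491, -0.0184, -0.3417], 'ft_force': [-0.7171, 0.525, -0.4484], 'torque': [-0.9652, -0.0423, -0.0433], 'width': 0.0431, 'joint_positions': [0.4507, 0.9189, 0.6909, 1.0176, -0.8414, 2.0021, 1.1062]}
shift [ 0.008  0.009 -0.018] turn [-0.004  0.01  -0.005] rows>= 0.008440207550165923
[[486.8615 246.7865]
 [499.4515 244.3846]
 [519.3889 240.581 ]] [[380.1214 300.4233]
 [389.5205 295.4161]
 [404.6857 287.3372]]
```

View pics/c8_scene.png

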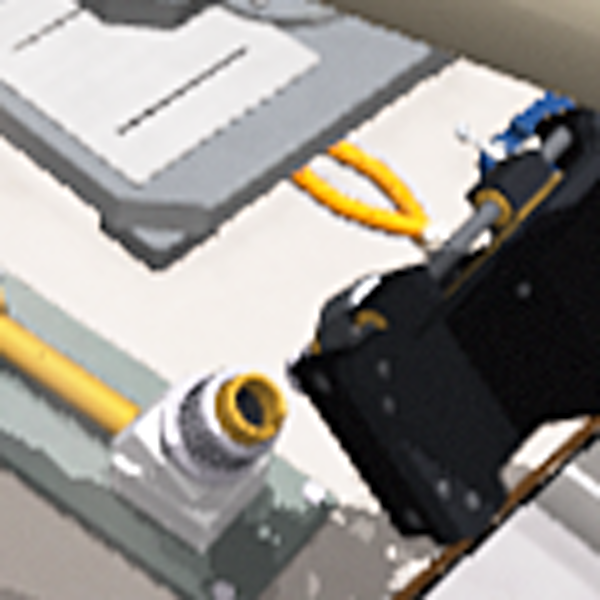

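View pics/c8_top.png

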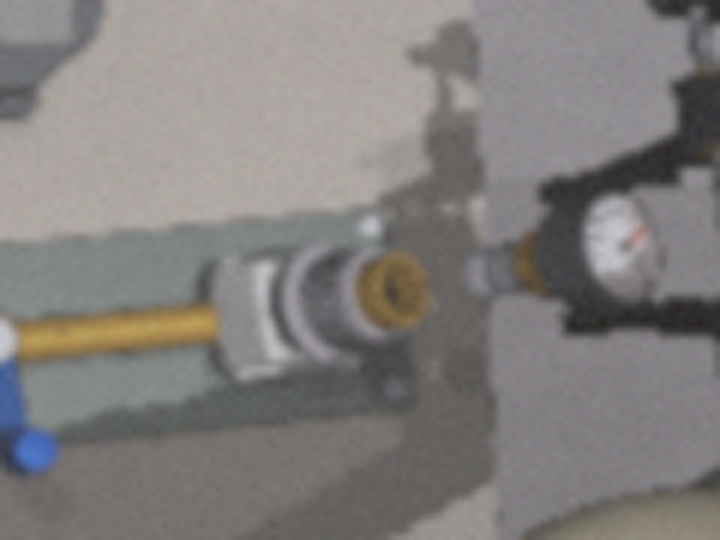

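```bash
python3 -c "
from h import *
ims=np.mean([r.camera('top').astype(float) for _ in range(6)],0)
np.save('top9.npy',ims)
b=(475,230,535,265);k=13
c=np.clip(ims[b[1]:b[3],b[0]:b[2]]*1.3,0,255).astype(np.uint8)
o=cv2.resize(c,None,fx=k,fy=k,interpolation=cv2.INTER_CUBIC)
cv2.imwrite('pics/c9_top.png',o)
"
```

```text
(no output)
```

View pics/c9_top.png

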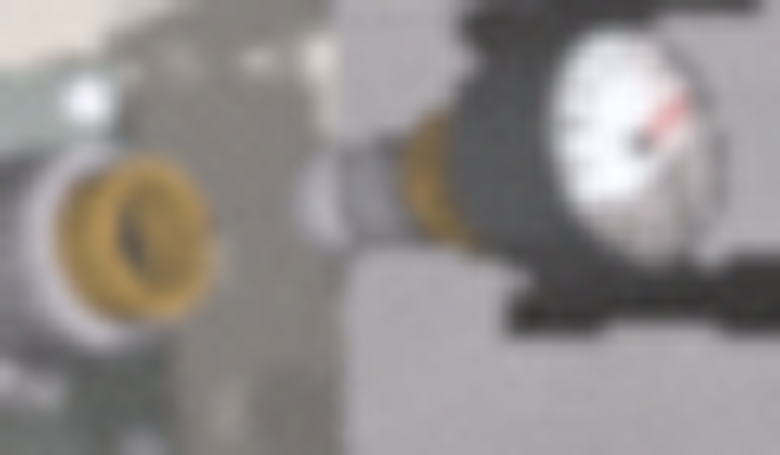

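```bash
python3 -c "
from h import *
a=proj('top',M)
for l,p in [('dial',M+.112*AX),('dial+3U',M+.112*AX+.003*U),('tip',M+.04*AX),('flange',M+.072*AX)]:
    print(l,(proj('top',p)-a)*13)
th=np.linspace(0,2*np.pi,200)
for c,rr,nm in [(M,.015,'mouth rim'),(M,.0115,'bore'),(M+.112*AX,.022,'dial'),(M+.04*AX,.0095,'tip'),(M+.072*AX,.0145,'flange under')]:
    q=(proj('top',c+rr*(np.cos(th)[:,None]*XM+np.sin(th)[:,None]*U))-a)*13
    print(nm,q.min(0),q.max(0))
"
```

```text
dial [483.0538 -92.1557]
dial+3U [471.641  -91.9547]
tip [163.6703 -31.2246]
flange [301.4792 -57.5154]
mouth rim [-57.1544 -78.0069] [56.5096 78.4099]
bore [-43.7607 -59.8393] [43.3811 60.0786]
dial [ 396.2039 -215.6545] [568.394   32.3316]
tip [127.1147 -82.0304] [199.9604  19.7532]
flange under [ 245.0557 -136.7345] [357.2727  22.1141]
```

```bash
python3 -c "
from h import *
mv(gp(.010)+.0008*U,XM,tilt(41.4))"
```

```text
shift [0.004 0.186 1.201] turn [ 0.278 -0.009 -0.001] rows>= 0.4860994588001543
```

Emit:
carry_out --commands '[[[150, 0, 0.09, 0.6, 0.28, 0, 0], [150, 0, 0.18, 1.2, 0.28, 0, 0], [150, 0, 0.18, 1.2, 0.28, 0, 0], [150, 0, 0.18, 1.2, 0.28, 0, 0]]]'

```text
time: 23.22
ee_pos: [0.5136, -0.3604, 0.1483]
eef_rot: [0.934, 0.049, -0.018, -0.353]
ft_force: [-0.0, 0.0, -0.4]
width: 0.043
```

```bash
python3 -c "
from h import *
st();mv(gp(.010)+.0008*U,XM,tilt(41.4))
ims=np.mean([r.camera('top').astype(float) for _ in range(4)],0)
b=(475,230,535,265);k=13
c=np.clip(ims[b[1]:b[3],b[0]:b[2]]*1.3,0,255).astype(np.uint8)
cv2.imwrite('pics/c10_top.png',cv2.resize(c,None,fx=k,fy=k,interpolation=cv2.INTER_CUBIC))
c=r.camera('scene')[260:320,350:430]
cv2.imwrite('pics/c10_scene.png',cv2.resize(c,None,fx=9,fy=9,interpolation=cv2.INTER_CUBIC))
"
```

```text
{'time': 23.225, 'ee_pos': [0.5136, -0.3604, 0.1483], 'eef_rot': [0.9341, 0.0488, -0.0182, -0.3532], 'ft_force': [-0.011, 0.0027, -0.4023], 'torque': [-0.975, -0.0398, 0.0838], 'width': 0.043, 'joint_positions': [0.434, 0.924, 0.6781, 1.0768, -0.8448, 1.9672, 1.1265]}
shift [0.004 0.008 0.004] turn [-0.005 -0.008 -0.002] rows>= 0.004726785446862724
```

View pics/c10_top.png

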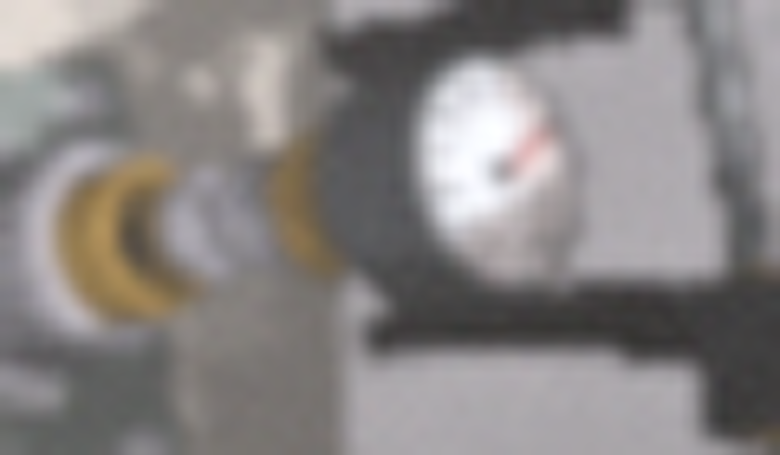

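View pics/c10_scene.png

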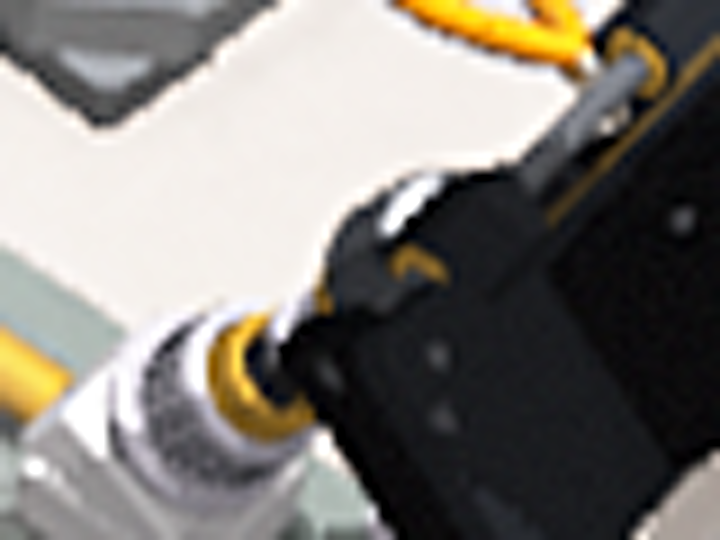

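Emit:
carry_out --commands '[[[150, 0, 0.03, 0.15, 0, 0, 0], [150, 0, 0.07, 0.3, 0, 0, 0], [150, 0, 0.1, 0.45, 0, 0, 0], [150, 0, 0.11, 0.5, 0, 0, 0], [150, 0, 0.11, 0.5, 0, 0, 0]]]'

```text
time: 24.1
ee_pos: [0.513, -0.355, 0.1374]
eef_rot: [0.934, 0.049, -0.018, -0.352]
ft_force: [0.5, -2.8, -0.9]
width: 0.0431
```

```bash
cat >> h.py <<'E'
def ins(du=.0008):
    s=r.read_state(); d=np.array(s["ee_pos"])-gp(0)-du*U; f=np.array(s["ft_force"])
    print("tip h mm",1e3*d@AX,"lat x",1e3*d@XM,"lat u",1e3*d@U,"F ax,x,u",f@AX,f@XM,f@U,"tq",np.round(s["torque"],3),"t",s["time"])
E
python3 -c "
from h import *
ins(); mv(gp(-.012)+.0008*U,XM,tilt(41.4))"
```

```text
tip h mm -2.0590290954796022 lat x -0.1597799560212593 lat u -0.5465314541968913 F ax,x,u 0.6291561039410907 0.23615249163428567 -2.880902306821148 tq [-1.582 -0.318 -0.133] t 24.1
shift [0.006 0.057 0.394] turn [ 0.016 -0.018 -0.002] rows>= 0.15931624201586986
```

```bash
python3 -c "
from h import *
mv(gp(-.012)-.0003*U,XM,tilt(41.2))"
```

```text
shift [0.006 0.1   0.386] turn [-0.024 -0.018 -0.002] rows>= 0.15932237273859456
```

Emit:
carry_out --commands '[[[150, 0, 0.04, 0.1, 0, 0, 0], [150, 0, 0.07, 0.2, 0, 0, 0], [150, 0, 0.09, 0.3, 0, 0, 0], [150, 0, 0.1, 0.39, 0, 0, 0], [150, 0, 0.1, 0.39, 0, 0, 0]]]'

```text
time: 24.72
ee_pos: [0.5125, -0.3503, 0.1277]
eef_rot: [0.934, 0.049, -0.018, -0.352]
ft_force: [1.3, -3.2, -2.0]
width: 0.0431
```

```bash
python3 -c "
from h import *
ins(0);mv(gp(-.020)-.0003*U,XM,tilt(41.2))"
```

```text
tip h mm -12.776496149070024 lat x -0.10223458990703448 lat u -0.4998528838459689 F ax,x,u -0.08501504359096235 0.9637441484682733 -3.8273048938558136 tq [-2.069 -0.451 -0.218] t 24.725
shift [0.004 0.049 0.285] turn [-0.023 -0.014 -0.006] rows>= 0.11563185827688052
```

```bash
python3 -c "
from h import *
mv(gp(-.025)-.0011*U,XM,tilt(41.0))"
```

```text
shift [0.004 0.119 0.475] turn [-0.063 -0.014 -0.006] rows>= 0.19581847912217581
```

Emit:
carry_out --commands '[[[150, 0, 0.05, 0.12, -0.05, 0, 0], [150, 0, 0.08, 0.25, -0.05, 0, 0], [150, 0, 0.1, 0.36, -0.05, 0, 0], [150, 0, 0.12, 0.48, -0.05, 0, 0], [150, 0, 0.12, 0.48, -0.05, 0, 0]]]'

```text
time: 25.35
ee_pos: [0.5121, -0.3446, 0.1163]
eef_rot: [0.935, 0.049, -0.018, -0.35]
ft_force: [2.7, -3.8, -1.7]
width: 0.0433
```

```bash
python3 -c "
from h import *
ins(0);mv(gp(-.034)-.0014*U,XM,tilt(41))"
```

```text
tip h mm -25.483028311945606 lat x 0.047627999278358146 lat u -1.222489784953002 F ax,x,u 0.5161282247627811 2.310647756056926 -4.340070538961024 tq [-2.035 -0.531 -0.258] t 25.35
shift [-0.002  0.072  0.333] turn [-0.008 -0.016 -0.005] rows>= 0.1363032713095975
```

Emit:
carry_out --commands '[[[150, 0.01, 0.04, 0.1, 0, 0, 0], [150, 0.01, 0.06, 0.2, 0, 0, 0], [150, 0.01, 0.08, 0.28, 0, 0, 0], [150, 0.01, 0.09, 0.34, 0, 0, 0], [150, 0.01, 0.09, 0.34, 0, 0, 0]]]'

```text
time: 25.98
ee_pos: [0.5119, -0.3416, 0.1103]
eef_rot: [0.936, 0.049, -0.017, -0.349]
ft_force: [0.3, -8.8, 12.7]
width: 0.043
```

```bash
python3 -c "
from h import *
ins(0);mv(gp(-.038)-.002*U,XM,tilt(41))
c=r.camera('top')[230:265,475:535]
cv2.imwrite('pics/c11_top.png',cv2.resize(c,None,fx=13,fy=13,interpolation=cv2.INTER_CUBIC))
c=r.camera('scene')[260:320,350:430]
cv2.imwrite('pics/c11_scene.png',cv2.resize(c,None,fx=9,fy=9,interpolation=cv2.INTER_CUBIC))
"
```

```text
tip h mm -32.23893852008251 lat x 0.18615011691687072 lat u -1.672463934960293 F ax,x,u 15.375406253922236 -0.5978414915653154 -1.2705098570014213 tq [-0.668  0.197  0.137] t 25.975
shift [-0.008  0.057  0.224] turn [ 0.01  -0.03   0.002] rows>= 0.09237386451546589
```

View pics/c11_top.png

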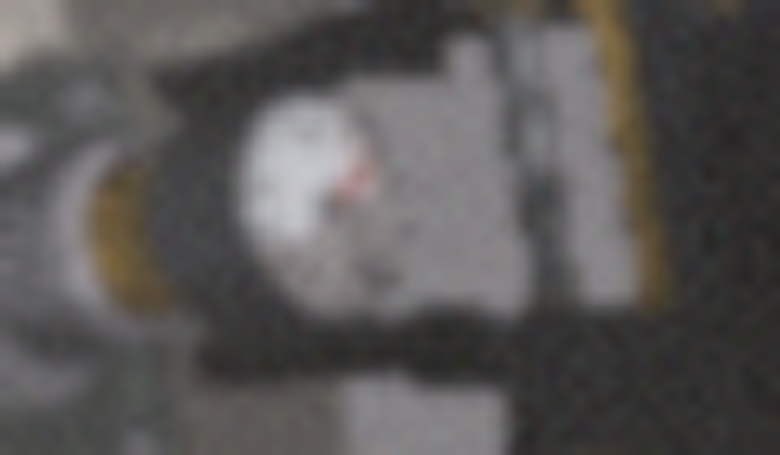

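View pics/c11_scene.png

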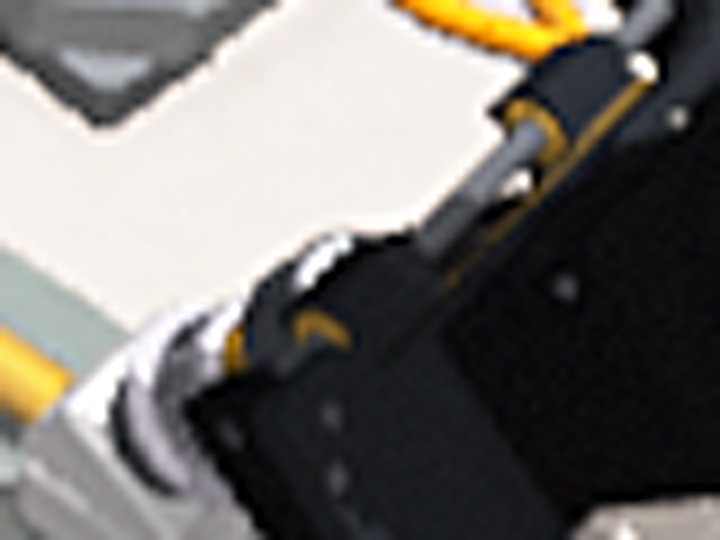

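Emit:
carry_out --commands '[[[150, 0, -0.03, -0.12, 0, 0, 0], [150, 0, -0.04, -0.2, 0, 0, 0], [150, 0, -0.04, -0.2, 0, 0, 0]]]'

```text
time: 26.45
ee_pos: [0.512, -0.3423, 0.112]
eef_rot: [0.935, 0.049, -0.019, -0.351]
ft_force: [0.6, 5.6, -17.5]
width: 0.0432
```

```bash
python3 -c "
from h import *
ins(0)"
```

```text
tip h mm -30.359798824252263 lat x 0.21829697533332917 lat u -1.454146896728995 F ax,x,u -17.919563875630235 1.196337849271852 -3.9750502406155936 tq [-2.709 -0.418 -0.127] t 26.45
```

Emit:
carry_out --commands '[[[150, 0, 0.02, 0.12, 0, 0, 0], [120, 0, 0.02, 0.12, 0, 0, 0], [60, 0, 0.02, 0.12, 0, 0, 0], [0, 0, 0.02, 0.12, 0, 0, 0], [0, 0, 0.02, 0.12, 0, 0, 0], [0, 0, 0, -1.0, 0, 0, 0], [0, 0, 0, -2.5, 0, 0, 0], [0, 0, 0, -4, 0, 0, 0], [0, 0, 0, -4, 0, 0, 0]]]'

```text
time: 27.58
ee_pos: [0.5183, -0.4106, 0.189]
eef_rot: [0.936, 0.048, -0.017, -0.349]
ft_force: [0.1, 0.1, 0.4]
width: 0.0869
```

```bash
python3 -c "
from h import *
st();ins(0);mv([.41,-.34,.28],XM,tilt(5))
cv2.imwrite('pics/c12_top.png',cv2.resize(r.camera('top')[220:290,395:535],None,fx=5,fy=5,interpolation=cv2.INTER_CUBIC))
cv2.imwrite('pics/c12_scene.png',cv2.resize(r.camera('scene')[250:350,300:430],None,fx=6,fy=6,interpolation=cv2.INTER_CUBIC))
"
```

```text
{'time': 27.575, 'ee_pos': [0.5183, -0.4106, 0.189], 'eef_rot': [0.9357, 0.0479, -0.0169, -0.3491], 'ft_force': [0.1403, 0.0668, 0.423], 'torque': [-0.8316, -0.0108, -0.0176], 'width': 0.0869, 'joint_positions': [0.5796, 0.9603, 0.5632, 0.8522, -0.8026, 2.0578, 1.0377]}
tip h mm 70.58628923897004 lat x -0.6396326402762568 lat u -22.270610041335946 F ax,x,u 0.3404718600772593 0.14648919388459203 0.2563617297432803 tq [-0.832 -0.011 -0.018] t 27.575
shift [-4.019 -4.842 -0.628] turn [-7.183 -0.033 -0.025] rows>= 3.3567070450377563
```

View pics/c12_top.png

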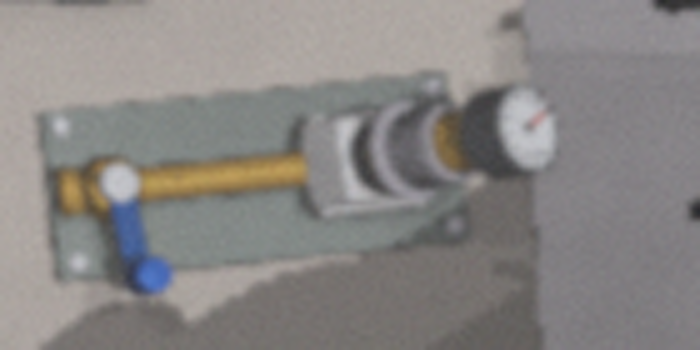

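View pics/c12_scene.png

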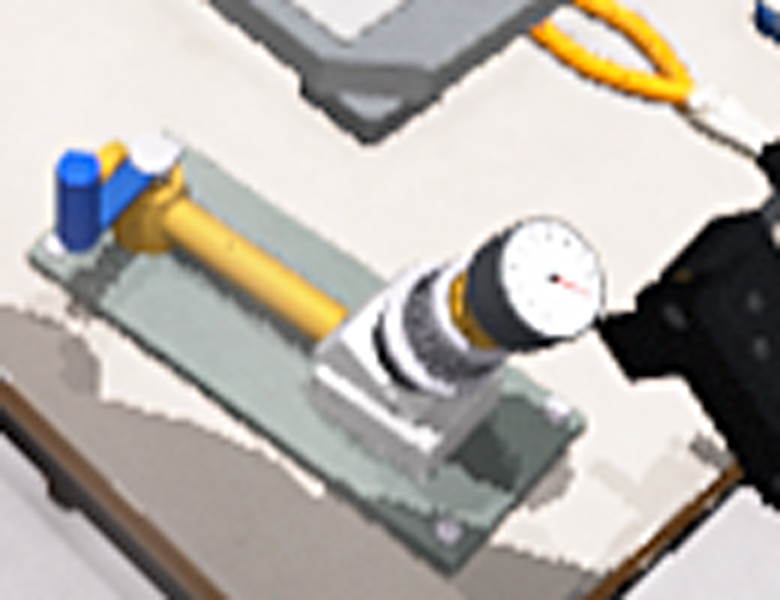

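```bash
cat >> h.py <<'E'
VA=np.array([.4937,-.176,0.])
TZ=-(np.cos(.17)*np.array([0,0,1])-np.sin(.17)*XM)
def post(thdeg,d,z=.066):
    t=np.radians(thdeg); l=-np.cos(t)*XM-np.sin(t)*YM; tg=np.sin(t)*XM-np.cos(t)*YM
    p=VA+.05*l-d*tg; p[2]=z; return p
E
python3 -c "
from h import *
print(post(3,.03),post(90,.02))
st();mv([.41,-.30,.25],XM,TZ)
mv([.41,-.30,.25],-YM,TZ)"
```

```text
[ 0.4396 -0.1542  0.066 ] [ 0.479  -0.2278  0.066 ]
{'time': 27.675, 'ee_pos': [0.5186, -0.4077, 0.1871], 'eef_rot': [0.9348, 0.0485, -0.0184, -0.3514], 'ft_force': [0.2907, -0.279, -0.419], 'torque': [-0.9053, -0.0608, -0.0118], 'width': 0.0871, 'joint_positions': [0.5756, 0.9615, 0.564, 0.8575, -0.8037, 2.0581, 1.039]}
shift [-3.875 -5.221  1.227] turn [-8.22   1.863 -0.711] rows>= 3.952630092866795
shift [-3.875 -5.221  1.227] turn [-4.931  7.82  16.408] rows>= 8.800529186416396
```

Emit:
carry_out --commands '[[[0, -1.0, -0.8, -1.0, -1, 0, 0], [0, -3.9, -5.2, 1.2, -4.93, 7.82, 16.4], [0, -3.9, -5.2, 1.2, -4.93, 7.82, 16.4], [60, -3.9, -5.2, 1.2, -4.93, 7.82, 16.4], [120, -3.9, -5.2, 1.2, -4.93, 7.82, 16.4], [180, -3.9, -5.2, 1.2, -4.93, 7.82, 16.4], [255, -3.9, -5.2, 1.2, -4.93, 7.82, 16.4], [255, -3.9, -5.2, 1.2, -4.93, 7.82, 16.4], [255, -3.9, -5.2, 1.2, -4.93, 7.82, 16.4], [255, -3.9, -5.2, 1.2, -4.93, 7.82, 16.4], [255, -3.9, -5.2, 1.2, -4.93, 7.82, 16.4]]]' --grip_force 10

```text
time: 29.05
ee_pos: [0.4097, -0.2981, 0.2493]
eef_rot: [0.743, -0.664, 0.056, -0.064]
ft_force: [-0.3, 0.2, 0.1]
width: 0.015
```

```bash
python3 -c "
from h import *
st();mv([.4396,-.148,.16],-YM,TZ)"
```

```text
{'time': 29.05, 'ee_pos': [0.4097, -0.2981, 0.2493], 'eef_rot': [0.7426, -0.6644, 0.0557, -0.064], 'ft_force': [-0.2787, 0.1833, 0.0535], 'torque': [-0.1214, 0.3182, 0.037], 'width': 0.015, 'joint_positions': [-0.1956, -0.1023, 0.7774, 1.8638, -0.041, 1.2217, -0.8644]}
shift [-5.827 -1.222  3.845] turn [0.002 0.038 0.07 ] rows>= 2.834953185718167
```

Emit:
carry_out --commands '[[[255, -5.83, -1.22, 3.85, 0, 0, 0], [255, -5.83, -1.22, 3.85, 0, 0, 0], [255, -5.83, -1.22, 3.85, 0, 0, 0], [255, -5.83, -1.22, 3.85, 0, 0, 0], [255, -5.83, -1.22, 3.85, 0, 0, 0]]]'

```text
time: 29.68
ee_pos: [0.439, -0.1486, 0.1595]
eef_rot: [0.744, -0.663, 0.055, -0.064]
ft_force: [0.2, -0.9, 0.2]
width: 0.0009
```

```bash
python3 -c "
from h import *
st();mv([.4396,-.148,.066],-YM,TZ)
cv2.imwrite('pics/c13_scene.png',cv2.resize(r.camera('scene')[220:350,270:430],None,fx=5,fy=5,interpolation=cv2.INTER_CUBIC))
"
```

```text
{'time': 29.675, 'ee_pos': [0.439, -0.1486, 0.1595], 'eef_rot': [0.7436, -0.6633, 0.0549, -0.0638], 'ft_force': [0.1949, -0.9007, 0.2041], 'torque': [-0.0136, 0.3378, 0.0098], 'width': 0.0009, 'joint_positions': [-0.3097, -0.1426, 0.5549, 2.1006, 0.0153, 1.0055, -1.2174]}
shift [-0.009  0.602  3.692] turn [0.017 0.052 0.102] rows>= 1.4961768950307999
```

View pics/c13_scene.png

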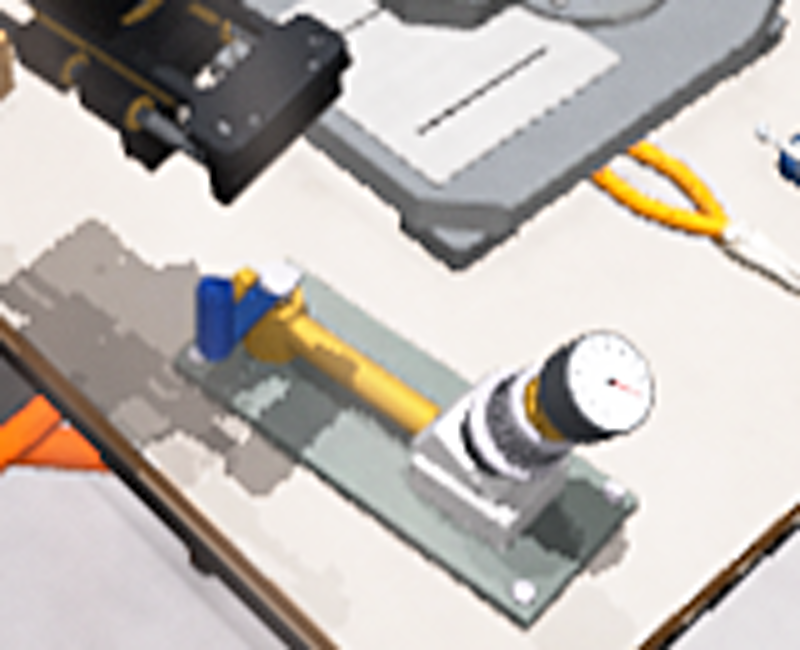

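Emit:
carry_out --commands '[[[255, 0, 0.2, 1.2, 0, 0, 0], [255, 0, 0.4, 2.4, 0, 0, 0], [255, 0, 0.6, 3.6, 0, 0, 0], [255, 0, 0.6, 3.7, 0, 0, 0], [255, 0, 0.6, 3.7, 0, 0, 0]]]'

```text
time: 30.35
ee_pos: [0.4406, -0.1496, 0.0673]
eef_rot: [0.743, -0.664, 0.056, -0.064]
ft_force: [0.1, 0.2, -0.6]
width: 0.0008
```

```bash
python3 -c "
from h import *
st()
for th,d in [(0,.026),(15,.025),(30,.025),(45,.025),(60,.023),(75,.021),(90,.019),(94,.018)]:
    print(th);mv(post(th,d),-YM,TZ)"
```

```text
{'time': 30.35, 'ee_pos': [0.4406, -0.1496, 0.0673], 'eef_rot': [0.7428, -0.6641, 0.0558, -0.0642], 'ft_force': [0.1003, 0.1743, -0.6145], 'torque': [-0.0967, 0.3097, 0.0604], 'width': 0.0008, 'joint_positions': [-0.3121, 0.0142, 0.6042, 2.1996, -0.1096, 0.7772, -1.0954]}
0
shift [0.234 0.01  0.051] turn [-0.004  0.04   0.076] rows>= 0.09574406508581035
15
shift [0.824 0.202 0.016] turn [-0.004  0.04   0.076] rows>= 0.33939795926826666
30
shift [1.406 0.246 0.007] turn [-0.004  0.04   0.076] rows>= 0.5709609931365025
45
shift [1.98  0.141 0.024] turn [-0.004  0.04   0.076] rows>= 0.7940170439585249
60
shift [ 2.547 -0.175  0.077] turn [-0.004  0.04   0.076] rows>= 1.0217252109785542
75
shift [ 2.993 -0.633  0.155] turn [-0.004  0.04   0.076] rows>= 1.2252063697766515
90
shift [ 3.282 -1.192  0.25 ] turn [-0.004  0.04   0.076] rows>= 1.4004693744507644
94
shift [ 3.329 -1.37   0.281] turn [-0.004  0.04   0.076] rows>= 1.4444285237815782
```

Emit:
carry_out --commands '[[[255, 0.4, 0.08, 0.03, 0, 0, 0], [255, 0.82, 0.2, 0.02, 0, 0, 0], [255, 1.1, 0.23, 0.01, 0, 0, 0], [255, 1.4, 0.25, 0.01, 0, 0, 0], [255, 1.7, 0.2, 0.02, 0, 0, 0], [255, 1.98, 0.14, 0.02, 0, 0, 0], [255, 1.98, 0.14, 0.02, 0, 0, 0]]]'

```text
time: 31.22
ee_pos: [0.4427, -0.1999, 0.0659]
eef_rot: [0.743, -0.664, 0.056, -0.064]
ft_force: [-0.8, 0.2, -0.3]
width: 0.0002
```

```bash
python3 -c "
from h import *
st()
for th,d in [(45,.025),(60,.023),(75,.021),(90,.019),(94,.018)]:
    print(th);mv(post(th,d),-YM,TZ)
cv2.imwrite('pics/c14_scene.png',cv2.resize(r.camera('scene')[220:350,270:430],None,fx=5,fy=5,interpolation=cv2.INTER_CUBIC))
"
```

```text
{'time': 31.225, 'ee_pos': [0.4427, -0.1999, 0.0659], 'eef_rot': [0.7425, -0.6645, 0.0559, -0.0637], 'ft_force': [-0.8105, 0.2017, -0.2944], 'torque': [-0.0151, 0.3882, 0.0231], 'width': 0.0002, 'joint_positions': [-0.2404, 0.0831, 0.6608, 2.1487, -0.194, 0.7899, -0.9177]}
45
shift [-0.032 -0.01  -0.002] turn [0.004 0.032 0.067] rows>= 0.03482232530276316
60
shift [ 0.535 -0.327  0.052] turn [0.004 0.032 0.067] rows>= 0.25170509950708897
75
shift [ 0.981 -0.785  0.129] turn [0.004 0.032 0.067] rows>= 0.5051337662777349
90
shift [ 1.27  -1.344  0.225] turn [0.004 0.032 0.067] rows>= 0.745085213580809
94
shift [ 1.316 -1.523  0.255] turn [0.004 0.032 0.067] rows>= 0.8115131633308182
```

View pics/c14_scene.png

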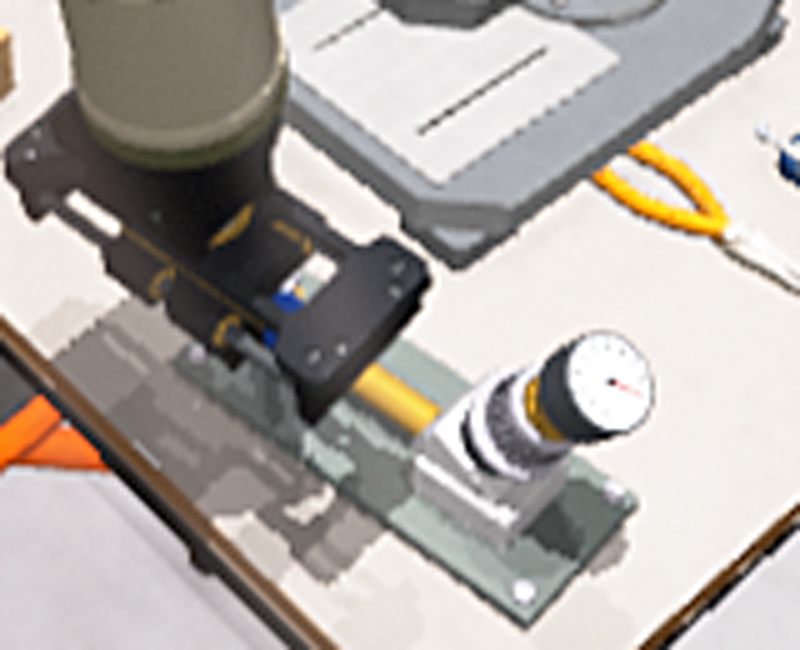

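Emit:
carry_out --commands '[[[255, 0.28, -0.16, 0.03, 0, 0, 1], [255, 0.53, -0.33, 0.05, 0, 0, 2], [255, 0.76, -0.55, 0.09, 0, 0, 3], [255, 0.98, -0.78, 0.13, 0, 0, 4], [255, 1.12, -0.95, 0.16, 0, 0, 4], [255, 1.2, -1.1, 0.18, 0, 0, 4], [255, 1.2, -1.1, 0.18, 0, 0, 4]]]'

```text
time: 32.15
ee_pos: [0.4738, -0.2267, 0.0661]
eef_rot: [-0.616, 0.783, -0.044, 0.072]
ft_force: [-0.9, 0.2, -0.7]
width: 0.0004
```

```bash
python3 -c "
from h import *
st()
for th,d in [(90,.019),(92,.018),(94,.017)]:
    print(th,post(th,d));mv(post(th,d),-YM-.36*XM,TZ)
cv2.imwrite('pics/c15_scene.png',cv2.resize(r.camera('scene')[220:350,270:430],None,fx=5,fy=5,interpolation=cv2.INTER_CUBIC))
cv2.imwrite('pics/c15_top.png',cv2.resize(r.camera('top')[200:300,390:530],None,fx=5,fy=5,interpolation=cv2.INTER_CUBIC))
"
```

```text
{'time': 32.15, 'ee_pos': [0.4738, -0.2267, 0.0661], 'eef_rot': [-0.6163, 0.783, -0.0442, 0.0723], 'ft_force': [-0.8661, 0.1715, -0.6913], 'torque': [0.0214, 0.4698, 0.0158], 'width': 0.0004, 'joint_positions': [-0.2185, 0.1949, 0.6958, 2.0551, -0.3003, 0.8144, -1.1552]}
90 [ 0.48   -0.2277  0.066 ]
shift [-0.018 -0.25   0.044] turn [ 0.012  0.024 -0.012] rows>= 0.1017277573324871
92 [ 0.4828 -0.228   0.066 ]
shift [-0.032 -0.36   0.063] turn [ 0.012  0.024 -0.012] rows>= 0.1468037367465473
94 [ 0.4856 -0.2282  0.066 ]
shift [-0.051 -0.469  0.081] turn [ 0.012  0.024 -0.012] rows>= 0.1916797168787247
```

View pics/c15_scene.png

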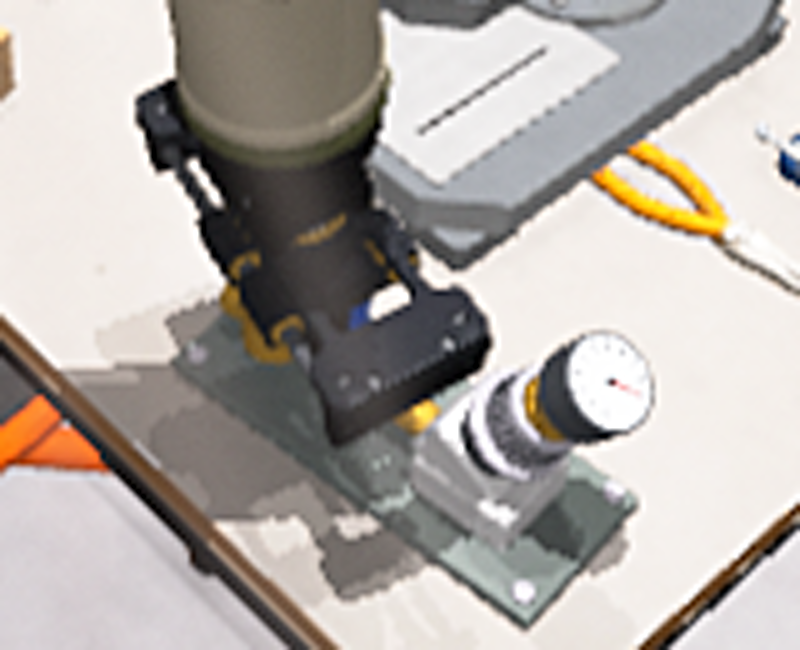

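View pics/c15_top.png

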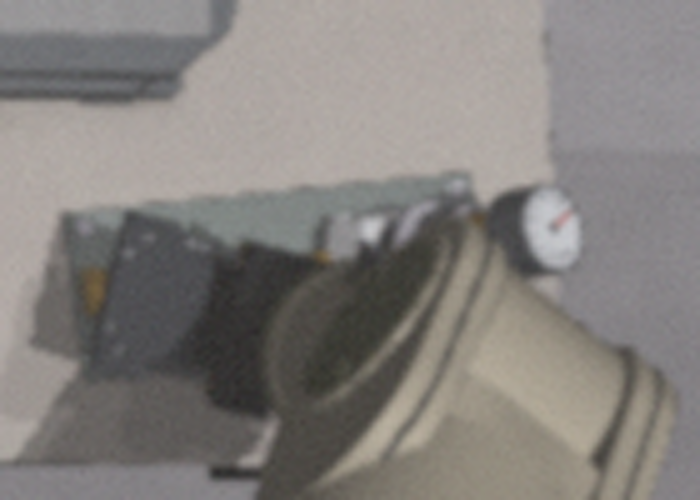

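Emit:
carry_out --commands '[[[255, 0, -0.15, 0.03, 0, 0, 0], [255, -0.02, -0.3, 0.05, 0, 0, 0], [255, -0.03, -0.4, 0.07, 0, 0, 0], [255, -0.03, -0.4, 0.07, 0, 0, 0]]]'

```text
time: 32.75
ee_pos: [0.4792, -0.2277, 0.0648]
eef_rot: [-0.616, 0.784, -0.04, 0.07]
ft_force: [-25.4, 4.9, 20.1]
width: 0.0007
```

Emit:
carry_out --commands '[[[255, 0, 0.2, -0.05, 0, 0, 0], [255, 0, 0.8, -0.3, 0, 0, 0], [255, 0, 1.0, -2.5, 0, 0, 0], [255, 0, 1.5, -4.5, 0, 0, 0], [255, 0, 3, -6.5, 0, 0, 0], [255, 0, 3, -6.5, 0, 0, 0]]]'

```text
time: 33.5
ee_pos: [0.3819, -0.2148, 0.2191]
eef_rot: [-0.615, 0.784, -0.043, 0.076]
ft_force: [0.4, 0.6, -0.9]
width: 0.0
```

```bash
python3 -c "
from h import *
st();mv([.38,0.,.32],-YM,[0,0,-1])
"
```

```text
{'time': 33.5, 'ee_pos': [0.3819, -0.2148, 0.2191], 'eef_rot': [-0.6149, 0.7837, -0.0433, 0.0758], 'ft_force': [0.3665, 0.5693, -0.8948], 'torque': [-0.0589, 0.2985, -0.0154], 'width': 0.0, 'joint_positions': [-0.2888, -0.3109, 0.6609, 2.0611, 0.1126, 1.1766, -1.4833]}
shift [-8.586  1.484 -3.771] turn [-1.968  0.428 -3.942] rows>= 3.797586626053378
```

Emit:
carry_out --commands '[[[255, -10, 0, -3, 0, 0, 0], [255, -10, 0, -3, 0, 0, 0], [255, -10, 0, -3, 0, 0, 0], [255, -10, 0, -3, 0, 0, 0], [255, -10, 0, -3, 0, 0, 0], [255, -10, 0, -3, 0, 0, 0]]]'

```text
time: 34.25
ee_pos: [0.4275, 0.0261, 0.3085]
eef_rot: [-0.615, 0.783, -0.043, 0.075]
ft_force: [0.1, -0.6, 0.1]
width: 0.0005
```

```bash
python3 -c "
from h import *
st()
for n in('scene','top'): cv2.imwrite(f'pics/{n}16.png',r.camera(n))
cv2.imwrite('pics/c16_scene.png',cv2.resize(cv2.imread('pics/scene16.png')[220:350,270:430],None,fx=5,fy=5,interpolation=cv2.INTER_CUBIC))
cv2.imwrite('pics/c16_top.png',cv2.resize(cv2.imread('pics/top16.png')[200:300,390:530],None,fx=5,fy=5,interpolation=cv2.INTER_CUBIC))
"
```

```text
{'time': 34.25, 'ee_pos': [0.4275, 0.0261, 0.3085], 'eef_rot': [-0.6155, 0.7834, -0.0431, 0.0752], 'ft_force': [0.1444, -0.6049, 0.1192], 'torque': [-0.0819, 0.4028, -0.0068], 'width': 0.0005, 'joint_positions': [-0.4224, -0.304, 0.1966, 1.9302, 0.0751, 1.337, -2.0503]}
```

View pics/c16_scene.png

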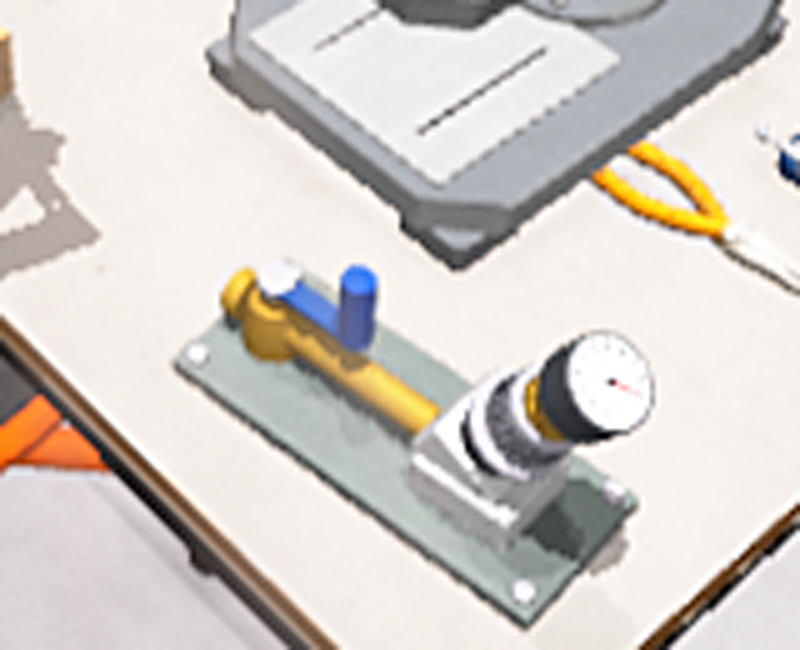

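View pics/c16_top.png

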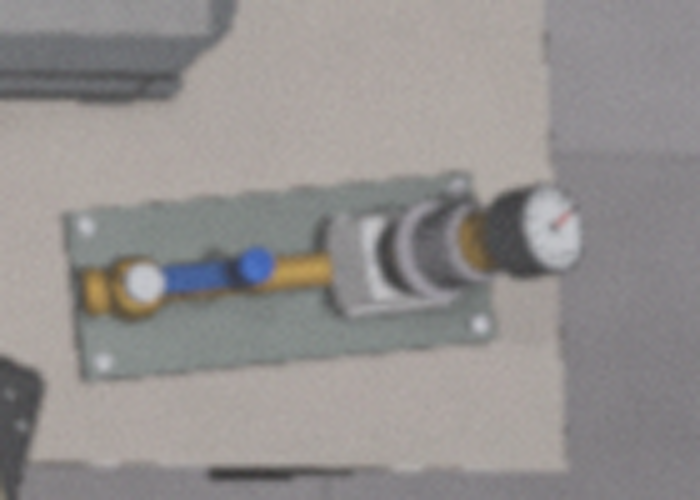

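View pics/scene16.png

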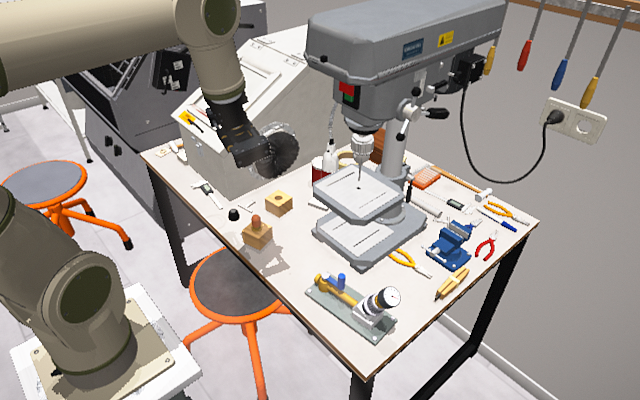

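```bash
python3 -c "
from h import *
px=((257+.5)/5-.5+390,(264+.5)/5-.5+200)
k=onz('top',px,.094); print(k)
px0=((213+.5)/7-.5+395,(349+.5)/7-.5+225); k0=onz('top',px0,.094);print(k0)
# circle through both, radius .05: chord -> swept angle
c=np.linalg.norm(k-k0);print(c,np.degrees(2*np.arcsin(min(1,c/.1))))
d=k-k0;print('chord dir deg',np.degrees(np.arctan2(d[1],d[0])))
r.close_job()
"
```

```text
[ 0.4961 -0.2239  0.094 ]
[ 0.4413 -0.1831  0.094 ]
0.06835684155605996 86.24624978800195
chord dir deg -36.65206707336765
the job is handed in; nothing more can be done
```

The gauge is locked in the coupler and the valve is open. The job was handed in at about 34 s of the 69 s allowed, with the arm clear of everything.

- **Sleeve:** I pushed the shoulder back to its stop (37 N axial at the stop). When I let go, it stayed back; both cameras showed it.
- **Gauge:** I took it from its stand, tilted it to the coupler's axis and pushed the plug home. The sleeve sprang forward. A pull of about 18 N moved the gauge only 1.9 mm, which is within the lock's play, so it is locked. I let go only after that pull test.
- **Valve:** I swung the lever anticlockwise with closed fingers until it hit its stop (about 25 N sideways at the end). The last top picture gives a swing of about 86°. The lever started about 3° open, so it is roughly at the quarter turn, and both views show it lying along the pipe.
- **Other items:** I never touched the silencer or the other bench items, and the last scene picture shows the silencer still in its stand.

**Checks that disagreed or came close:**
- **Cameras:** They differed from each other by 4–6 mm. I located the coupler by gripping it lightly from two directions instead.
- **Joint 7:** It read 2.603 rad for a moment while I was locating the coupler, against a listed range of 2.6. I turned it back at once, and no fault was reported.
- **Joint 6:** It came within 0.002 rad of its limit (2.058 of 2.06).
- **Valve push:** The final push also showed about 20 N vertically.

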